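# Set up two lost-wax casting flasks for investing

## Robot

A 7-joint arm with a two-finger parallel gripper is mounted at the origin on a cart in front of the work surface, level with it; the furniture and walls round the work are solid. World frame = base frame: x ahead of the robot, y to its left, z up, the work surface at z = 0. Lengths are in m, angles in rad, forces in N, time in s.
With the tool pointing down it reaches from about 0.425 to 0.925 m from the base axis. Payload 6.8 kg.
Tool frame: the origin (TCP) lies midway between the tips of the shut fingers; the grasp point (between the pads) lies 19 mm behind it (env.pinch_z is the distance from the TCP to the grasp point, in m); z points along the fingers, y is the direction in which the jaws open and shut (so a half turn about z gives the same grasp; the last joint's range is limited). The gripper opens to 85 mm and grips with 20 to 120 N. Pads are 22 mm wide; open, the fingers measure 114 mm over their backs; the gripper's body (76 mm by 85 mm) begins 54 mm behind the grasp point. The pads swing forward as they close: fully open they stand 13 mm farther back than shut.
Start: joints at [1.033, 0.477, 0.022, 1.555, -0.011, 1.109, -0.083], TCP at [0.281, -0.614, 0.231] pointing down, gripper open.
Joint ranges: [-2.96, 2.96], [-0.34, 2.1], [-1.41, 1.46], [0.24, 2.44], [-1.37, 4.51], [0.17, 1.92], [-2.96, 2.96]. Speed limits (rad/s): [2.39, 2.39, 3.14, 3.14, 3.14, 3.14, 3.14].

## Interface

Orientations are given as a rotation vector (axis times angle).
In Python, from plant import env gives the robot as it stands.
- The arm moves only by the tool carry_out, never from a script. Its argument "targets" is one flat list of numbers, 5 for each row, row after row: the opening, from 0 (shut) to 1 (fully open), then the shift along the tool's x, y, z in m, then the turn about the tool's z in degrees. A call has 1 to 5 rows; each row is the pose to reach, as a shift and turn from the pose commanded when the call began, along the tool's axes at that moment; what a row does not reach only later rows make up. A row lasts 1/8 s, in which the tool goes at most 62.5 mm and 10.7 degrees, less where a joint would pass 70% of its speed; a pose out of reach is approached as far as the arm can. A call with a gripper value outside its range is refused whole. The fingers move at their own pace and stop on an object; the grip force is fixed at half the most. Time passes only in rows, so rows that repeat a pose let the fingers close. It gives the time, the measured TCP pose, the force and the opening at its end, in the units of the state.
- env.get_obs(): the state, without advancing time (a new reading comes with each control period).
- env.capture(name): name is "scene" or "side" or "wrist"; returns a dict with "pixels" (480x640x3 uint8, red, green, blue), "fx", "fy", "cx", "cy" (pixels), "dist_coeffs" ([k1, k2, p1, p2, k3] as OpenCV has them; the pictures are not rectified), "world_from_camera" (4x4, takes a point from camera to world coordinates). Camera axes: x right, y down, z forward; pixel columns grow to the right and rows downward; lengths in m; the calibration is good to about 2 mm. A picture is of the moment at which its call begins. There is no depth.
- env.sign_off(): hands the job in, once; it reports no verdict.
Trained networks look in the newest picture that a camera, given by its name, has taken for a name from the list of things; names that differ only in an ending like _2 or _b are one class to them, and where a whole thing is asked for, a point or a joint stands for the part that bears it (a point fixed in the world has none). Each returns a list of dicts, best first, with "confidence" (0 to 1); they miss things now and then, are a little off and sometimes report something else, mostly with a low value. They report only what shows in the picture. A call takes as long as a camera call.
- env.recognise(query, camera): "location" ([column, row] in pixels, amid what is visible of it).
- env.cut_out(query, camera): "pixels" (480x640 bool, what is visible of it) and "location" ([column, row] in pixels, amid what is visible of it).
- env.tip_of(query, camera): "location" ([column, row] in pixels: a listed point, or the origin of a listed thing).
The state is a dict: "time": time; "qpos": joint angles; "joint_vel": joint speeds; "joint_torque": joint torques, N m; "position": TCP position; "tool_rot": TCP orientation; "ft_force": force on the tool from outside, world axes, zero at the start; "wrist_torque": the same for the moment, N m; "finger_gap": finger opening in m.
Only numpy, scipy, OpenCV 4.12 (cv2) and the standard library are available. Lean on these libraries where they do the work, as an engineer would, in place of code of your own. Each camera call takes 0.05 s, during which the arm holds its last target.

## Task

Get both casting flasks ready for pouring the investment: stand each wax tree in the centre cup of its own sprue base (large blue tree in the large black base, small crimson tree in the small brown-red base), and only after that lower the matching steel flask over the tree, without knocking the wax, until it sits down inside the base's wall; then slip the orange filling collar fully down onto the top of the large flask. Everything must end upright, fully seated and let go; do not knock over or shove the white cup and the white bottle.

Things in the scene. Friction and masses are not known exactly. Their poses are not given: they have to be found in the camera images.
- large_base: large sprue base: round black rubber pan, 84 mm wide, 15 mm high, fixed. Origin: centre of its underside, z up its axis; yaw does not matter. Floor 5 mm thick. Outer wall 69 mm inside, flaring above 7 mm height to 77 mm. Button cup in its centre 33 mm inside, flaring to 38 mm at its top (13 mm). The large tree's button goes in the cup, the large flask inside the outer wall; both rest on the floor, 5 mm above this origin.
- small_base: small sprue base: round brown-red rubber pan, 70 mm wide, 15 mm high, fixed. Origin: centre of its underside, z up its axis; yaw does not matter. Floor 5 mm thick. Outer wall 55 mm inside, flaring above 7 mm height to 63 mm. Button cup in its centre 25 mm inside, flaring to 30 mm at its top (13 mm). For the small tree and small flask, both resting on the floor, 5 mm above this origin.
- large_tree: large wax tree, blue, 74 mm tall, loose, upright: flat button 28 mm wide at its foot, round sprue rod 10 mm thick, two tiers of wax rings (37 mm across, from 16 to 49 mm height), above them the bare rod up to 74 mm, to grip. Origin: centre of its underside, z up its axis; yaw does not matter. About 60 g.
- small_tree: small wax tree, crimson, 52 mm tall, loose, upright: flat button 20 mm wide at its foot, round sprue rod 10 mm thick, small wax discs (27 mm across, from 11 to 30 mm height), above them the bare rod up to 52 mm, to grip. Origin: centre of its underside, z up its axis; yaw does not matter. About 30 g.
- large_flask: large casting flask: loose steel tube on end with rows of dark perforations, 64 mm outside and 57 mm inside diameter, 85 mm tall, open at both ends, which are alike. Origin: centre of its underside, z up its axis; yaw does not matter. 0.27 to 0.44 kg; gripped across its outside.
- small_flask: small casting flask: loose plain steel tube on end with a thin dark line near its upper rim, 50 mm outside and 44 mm inside diameter, 66 mm tall, open at both ends. Origin: centre of its underside, z up its axis; yaw does not matter. 0.16 to 0.26 kg; gripped across its outside.
- collar: orange filling collar: loose sleeve 56 mm tall; skirt 83 mm wide at the bottom, sloping shoulder from 16 to 23 mm height, then a straight neck 62 mm wide up to 56 mm, to grip. Origin: centre of its underside, z up its axis; yaw does not matter. The skirt (70 mm inside, mouth 77 mm) slips over the large flask's top until its rim meets the shoulder: this origin is then 67 mm above the flask's.
- mixing_cup: bystander: white mixing cup, 79 mm across, 88 mm tall, loose. Origin: centre of its underside. To be left standing.
- spirit_bottle: bystander: white bottle with a blue band and white cap, 62 mm across, 159 mm tall, loose. Origin: centre of its underside. To be left standing.
- oven_front (a point): obstacle, fixed: foot of the upright front face of the big grey oven behind the work. The face is square to world x, 366 mm wide (183 mm each side of this point), 485 mm high; its door handle stands out 60 mm more near the left edge above 230 mm. Keep hand and wrist in front of it, also in transit. A hood hangs over the rear of the bench from about 600 mm height.

How it is judged:
By the outcome, as a careful person would: the job done as asked, in the order asked, and still so for the second after the job is handed in, with the robot touching nothing.
It also fails if it takes over 120 s, if anything falls off the work surface, if the arm or the gripper's body presses on something with over 40 N, if the wrist force passes 120 N, or if a joint passes its speed limit or range.

## Working session

There is one attempt and no reset: what is moved stays moved. The work goes in short steps, Python scripts to look and compute and a tool call to move; the robot and the scene stay as the last step left them, time stands still between calls to the robot, and variables do not carry over. Pictures are saved under pics/ and viewed, and the job is handed in when it is done.

Besides the shell and the picture viewer there is one more tool, called after "Call:" by a JSON object that holds its "fn" and its "kwargs". carry_out: Moves the arm, as the interface text tells. Its arguments: {"type":"object","properties":{"targets":{"type":"array"}},"required":["targets"]}

```bash
ls; mkdir -p pics
python3 - <<'E'
from plant import env
import cv2
o=env.get_obs()
print(o, env.pinch_z)
for n in ["scene","side","wrist"]:
    c=env.capture(n)
    cv2.imwrite(f"pics/{n}0.png",c["pixels"][:,:,::-1])
    print(n,c["fx"],c["cx"],c["cy"],c["dist_coeffs"],c["world_from_camera"].round(3).tolist())
E
```

```text
pics
{'time': 0.0, 'qpos': array([ 1.03291059,  0.47781757,  0.02235892,  1.55643508, -0.01147921,
        1.10930127, -0.08310352]), 'joint_vel': array([-0.00175495,  0.00057342, -0.00017851, -0.00144979, -0.00063392,
       -0.00023175,  0.00133026]), 'joint_torque': array([-1.75376795e-04, -5.96443856e+01,  1.60773341e+00, -2.81190741e+01,
        1.24327347e-02,  9.27876681e-03, -6.50831922e-07]), 'position': array([ 0.2809834 , -0.61309428,  0.2303213 ]), 'tool_rot': array([-3.06762175e+00, -6.69565077e-01,  8.62811817e-04]), 'ft_force': array([ 0.06190197,  0.25509071, -0.41546366]), 'wrist_torque': array([ 0.01122215,  0.02530574, -0.02159494]), 'finger_gap': 0.08544995862863257} 0.0187
scene 451.2630800608249 312.3982924534418 240.93776795081345 [-0.09487542  0.          0.          0.          0.        ] [[-0.851, -0.326, 0.411, 0.16], [-0.525, 0.559, -0.642, 0.656], [-0.02, -0.762, -0.647, 0.69], [0.0, 0.0, 0.0, 1.0]]
side 608.234096720716 322.27222510034534 252.33004733829966 [0.02969488 0.         0.         0.         0.        ] [[0.61, -0.507, 0.609, -0.518], [-0.792, -0.39, 0.469, -0.867], [0.0, -0.769, -0.64, 1.189], [0.0, 0.0, 0.0, 1.0]]
wrist 413.0518605904684 316.49774857780505 243.33070226553824 [0.03316565 0.         0.         0.         0.        ] [[0.416, -0.862, -0.289, 0.354], [-0.909, -0.395, -0.131, -0.579], [-0.001, 0.318, -0.948, 0.374], [0.0, 0.0, 0.0, 1.0]]
```

View pics/scene0.png

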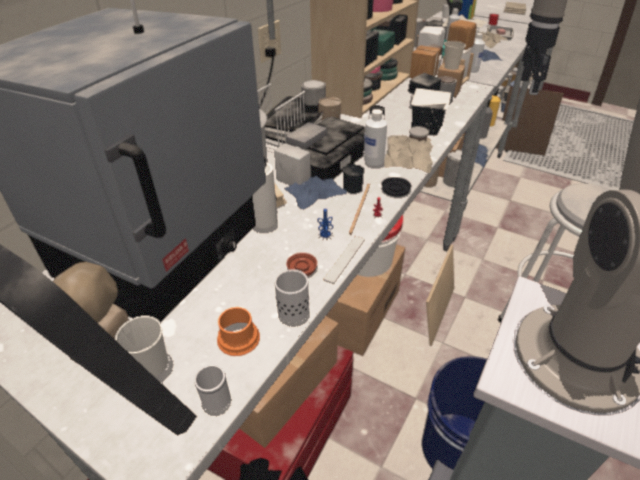

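View pics/side0.png

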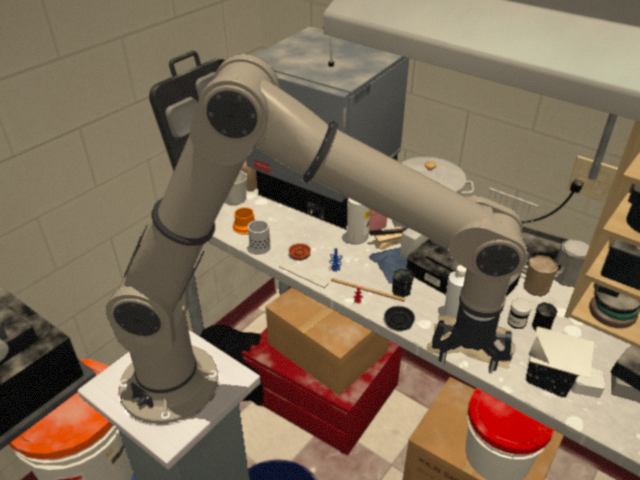

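View pics/wrist0.png

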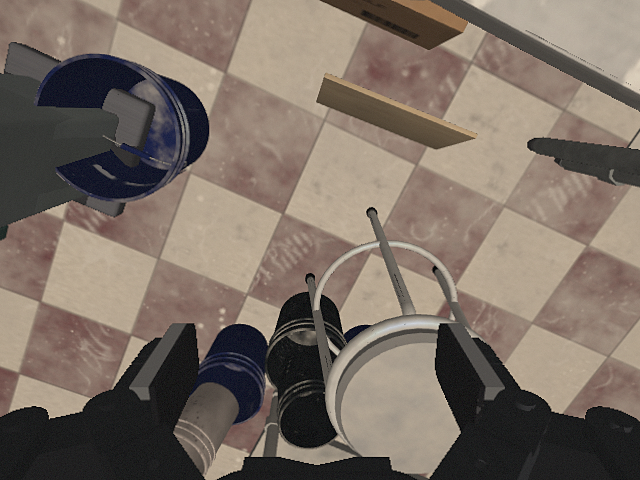

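The scene camera shows the large black base (~396,186), small base (~302,264), blue tree (~325,224), crimson tree (~378,207), large flask (~292,298), collar (~237,330) and small flask (~213,390). I'll triangulate them from scene and side.

```bash
cat > h.py <<'E'
from plant import env
import numpy as np, cv2
from scipy.spatial.transform import Rotation as R
def ray(c,px):
    K=np.array([[c["fx"],0,c["cx"]],[0,c["fy"],c["cy"]],[0,0,1]])
    u=cv2.undistortPoints(np.array([[px]],float),K,np.array(c["dist_coeffs"]))[0,0]
    T=np.array(c["world_from_camera"]); d=T[:3,:3]@np.array([u[0],u[1],1]); return T[:3,3],d/np.linalg.norm(d)
def onz(c,px,z):
    o,d=ray(c,px); return o+d*(z-o[2])/d[2]
def tri(rs):
    A=np.zeros((3,3));b=np.zeros(3)
    for o,d in rs:
        P=np.eye(3)-np.outer(d,d);A+=P;b+=P@o
    p=np.linalg.solve(A,b); return p,[np.linalg.norm((np.eye(3)-np.outer(d,d))@(p-o)) for o,d in rs]
def proj(c,P):
    K=np.array([[c["fx"],0,c["cx"]],[0,c["fy"],c["cy"]],[0,0,1]])
    T=np.linalg.inv(np.array(c["world_from_camera"]))
    return cv2.projectPoints(np.array(P,float).reshape(-1,3),cv2.Rodrigues(T[:3,:3])[0],T[:3,3],K,np.array(c["dist_coeffs"]))[0][:,0]
def fwd(pos,z=True):
    """shift in tool axes from the current tool to world pos of TCP; uses measured"""
    o=env.get_obs(); Rm=R.from_rotvec(o["tool_rot"]).as_matrix()
    return Rm.T@(np.array(pos)-o["position"])
def yaw(o=None):
    o=o or env.get_obs(); Rm=R.from_rotvec(o["tool_rot"]).as_matrix()
    return np.degrees(np.arctan2(Rm[1,1],Rm[0,1])), Rm
def save(c,name,k=1,box=None):
    im=c["pixels"][:,:,::-1]
    if box: x0,y0,x1,y1=box; im=im[y0:y1,x0:x1]
    if k!=1: im=cv2.resize(im,None,fx=k,fy=k,interpolation=cv2.INTER_CUBIC)
    cv2.imwrite("pics/"+name,im)
E
python3 - <<'E'
from h import *
C={n:env.capture(n) for n in("scene","side")}
for q in ["large_base","small_base","large_tree","small_tree","large_flask","small_flask","collar","mixing_cup","spirit_bottle","oven_front"]:
    rs=[];s=q
    for n in C:
        t=env.tip_of(q,n)
        if t:
            px=t[0]["location"];rs.append(ray(C[n],px)); s+=f" {n} {np.round(px,1)} c{t[0]['confidence']:.2f} z0 {onz(C[n],px,0)[:2].round(3)}"
    if len(rs)==2:
        p,e=tri(rs);s+=f" tri {p.round(4)} err {np.round(e,4)}"
    print(s)
E
```

```text
large_base scene [393.7 189.3] c0.56 z0 [ 0.521 -0.326] side [397.  318.8] c0.81 z0 [ 0.515 -0.327] tri [ 0.5191 -0.3256 -0.0015] err [0.0022 0.0022]
small_base scene [304.1 263.4] c0.87 z0 [0.573 0.047] side [296.7 251.8] c0.59 z0 [0.568 0.068] tri [0.5621 0.0597 0.012 ] err [0.0036 0.0036]
large_tree scene [325.8 234.2] c0.64 z0 [ 0.583 -0.066] side [335.3 265.5] c0.53 z0 [ 0.589 -0.064] tri [ 0.5845 -0.0657  0.0021] err [0.002 0.002]
small_tree scene [379.7 214.9] c0.45 z0 [ 0.504 -0.201] side [359.1 299.7] c0.54 z0 [ 0.513 -0.203] tri [ 5.082e-01 -2.040e-01  2.000e-04] err [0.0035 0.0035]
large_flask scene [290.  310.6] c0.83 z0 [0.524 0.178] side [260.4 251.6] c0.97 z0 [0.501 0.157] tri [ 0.5234  0.1715 -0.0148] err [0.0073 0.0073]
small_flask scene [214.9 402.4] c0.91 z0 [0.519 0.413]
collar scene [236.7 337.3] c0.62 z0 [0.574 0.286] side [243.7 228. ] c0.57 z0 [0.557 0.279] tri [ 0.5697  0.286  -0.0051] err [0.0062 0.0062]
mixing_cup scene [153.9 364.2] c0.62 z0 [0.666 0.414] side [237.4 194.2] c0.56 z0 [0.684 0.428] tri [0.6667 0.4151 0.0087] err [0.0059 0.0059]
spirit_bottle scene [373.2 160.7] c0.95 z0 [ 0.636 -0.436] side [456.4 314.2] c0.83 z0 [ 0.628 -0.445] tri [ 0.637  -0.4426 -0.0058] err [0.0022 0.0022]
oven_front scene [222.9 285.1] c0.62 z0 [0.687 0.192] side [286.6 218.3] c0.71 z0 [0.681 0.203] tri [0.6779 0.1985 0.007 ] err [0.0029 0.0029]
```

Run:
```python
from h import *
y,Rm=yaw(); print(y,Rm.round(3))
print(fwd([0.50,-0.26,0.30]))
C={n:env.capture(n) for n in("scene","side")}
# handle in scene: ~ (120,150) top,(155,235) bottom ; side?
for px in [(120,150),(148,195),(155,235)]:
    o,d=ray(C["scene"],px); print(o+d*(0.62-o[0])/d[0])
# oven edges
for px in [(255,180)]:
    o,d=ray(C["scene"],px); print(o+d*(0.68-o[0])/d[0])
```

```text
-65.37646666410113 [[ 0.909  0.417  0.   ]
 [ 0.417 -0.909 -0.   ]
 [ 0.     0.    -1.   ]]
[ 0.34618804 -0.2303369  -0.06867509]
[0.62       0.36938906 0.42902642]
[0.62       0.34908072 0.34974769]
[0.62       0.35725383 0.28486631]
[0.68       0.05543642 0.190557  ]
```

Call:
{"fn": "carry_out", "kwargs": {"targets": [1, 0.06, -0.04, -0.02, 10, 1, 0.12, -0.08, -0.03, 20, 1, 0.18, -0.12, -0.045, 30, 1, 0.24, -0.16, -0.06, 40, 1, 0.29, -0.19, -0.07, 50]}}

```text
time: 1.98
position: [0.4423, -0.3558, 0.2938]
tool_rot: [3.066, -0.685, 0.001]
ft_force: [0.8, 0.1, -0.3]
finger_gap: 0.0852
```

Run:
```python
from h import *
o=env.get_obs();print(o["time"],o["position"],o["qpos"].round(2),yaw()[0])
y,Rm=yaw()
print(fwd([0.50,-0.26,0.30]), np.degrees(np.arctan2(Rm[1,0],Rm[0,0])))
```

```text
1.975 [ 0.44228698 -0.35582528  0.29375793] [ 0.51  0.24  0.07  1.75 -0.02  1.15 -1.43] -115.20004092685492
[ 0.0114256  -0.11127824 -0.00623302] -25.20004017591782
```

Call:
{"fn": "carry_out", "kwargs": {"targets": [1, 0.01, -0.04, 0, -10.5, 1, 0.01, -0.08, 0, -21, 1, 0.01, -0.11, -0.005, -31.5, 1, 0.01, -0.11, -0.005, -42, 1, 0.01, -0.11, -0.005, -52.5]}}

```text
time: 2.6
position: [0.497, -0.2615, 0.2982]
tool_rot: [3.048, 0.761, 0.0]
ft_force: [-0.1, -0.8, -0.4]
finger_gap: 0.0854
```

Call:
{"fn": "carry_out", "kwargs": {"targets": [1, 0, 0, 0, -10.5, 1, 0, 0, 0, -21, 1, 0, 0, 0, -31.5, 1, 0, 0, 0, -42, 1, 0, 0, 0, -52.5]}}

```text
time: 3.22
position: [0.4967, -0.2621, 0.2981]
tool_rot: [2.399, 2.029, 0.0]
ft_force: [-0.7, 0.3, 0.9]
finger_gap: 0.0851
```

Run:
```python
from h import *
o=env.get_obs();y,Rm=yaw()
print(o["time"],o["position"],o["qpos"].round(2),np.degrees(np.arctan2(Rm[1,0],Rm[0,0])))
```

```text
3.225 [ 0.49665969 -0.26212597  0.29808714] [ 0.58  0.25 -0.24  1.74  0.06  1.17  0.15] 80.44974543470994
```

Call:
{"fn": "carry_out", "kwargs": {"targets": [1, 0, 0, 0, -9.5, 1, 0, 0, 0, -9.5]}}

```text
time: 3.48
position: [0.4966, -0.2621, 0.298]
tool_rot: [2.231, 2.212, 0.0]
ft_force: [0.3, -0.0, -0.5]
finger_gap: 0.0849
```

Run:
```python
from h import *
o=env.get_obs();y,Rm=yaw()
print(o["time"],o["position"],o["joint_vel"].round(3),np.degrees(np.arctan2(Rm[1,0],Rm[0,0])))
c=env.capture("wrist"); save(c,"w1.png")
print(c["world_from_camera"].round(3))
```

```text
3.475 [ 0.49662615 -0.26214791  0.29803385] [-0.01  -0.     0.011  0.    -0.001 -0.001 -0.073] 89.51301773593065
[[ 1.    -0.008 -0.004  0.496]
 [-0.009 -0.948 -0.317 -0.181]
 [-0.001  0.317 -0.948  0.442]
 [ 0.     0.     0.     1.   ]]
```

View pics/w1.png

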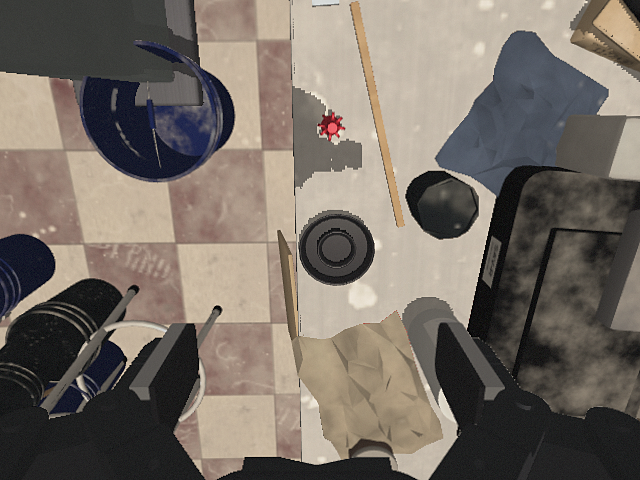

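Wrist view shows the large base at (337,248), crimson tree at (331,126) and bottle at about (435,350). I'll write a silhouette fitter and test it here.

```bash
cat >> h.py <<'E'
from scipy.optimize import minimize
PROF={ # list of frusta (r0,z0,r1,z1) m
"large_base":[(.042,0,.042,.015)],"small_base":[(.035,0,.035,.015)],
"large_tree":[(.014,0,.014,.004),(.005,0,.005,.074),(.0185,.016,.0185,.049)],
"small_tree":[(.010,0,.010,.004),(.005,0,.005,.052),(.0135,.011,.0135,.030)],
"large_flask":[(.032,0,.032,.085)],"small_flask":[(.025,0,.025,.066)],
"collar":[(.0415,0,.0415,.016),(.0415,.016,.031,.023),(.031,.023,.031,.056)],
"mixing_cup":[(.0395,0,.0395,.088)],"spirit_bottle":[(.031,0,.031,.12)]}
_t=np.linspace(0,2*np.pi,48,endpoint=False)
def sil(c,q,p,S=4):
    im=np.zeros((480,640),np.uint8); mx=im
    for r0,z0,r1,z1 in PROF[q]:
        P=np.vstack([np.c_[p[0]+r*np.cos(_t),p[1]+r*np.sin(_t),np.full(48,p[2]+z)] for r,z in((r0,z0),(r1,z1))])
        h=cv2.convexHull(proj(c,P).astype(np.float32))
        tmp=np.zeros_like(im); cv2.fillConvexPoly(tmp,np.round(h*16).astype(np.int32),255,cv2.LINE_AA,4); mx=np.maximum(mx,tmp)
    return mx.astype(np.float32)/255
def hullmask(m):
    cs,_=cv2.findContours(m.astype(np.uint8),cv2.RETR_EXTERNAL,cv2.CHAIN_APPROX_NONE)
    out=np.zeros(m.shape,np.uint8); k=max(cs,key=cv2.contourArea); cv2.fillPoly(out,[k],1); return out
def fit(q,views,p0,freez=False):
    """views: list of (cap, boolmask)"""
    ms=[hullmask(m).astype(np.float32) for _,m in views]
    def cost(v):
        p=[v[0],v[1],v[2] if freez else p0[2]]
        s=0
        for (c,_),m in zip(views,ms):
            a=sil(c,q,p); s+=1-np.minimum(a,m).sum()/max(np.maximum(a,m).sum(),1)
        return s/len(ms)
    n=3 if freez else 2
    x0=np.array(p0[:n],float); sim=np.vstack([x0]+[x0+np.eye(n)[i]*.008 for i in range(n)])
    r=minimize(cost,x0,method="Nelder-Mead",options=dict(initial_simplex=sim,xatol=5e-5,fatol=1e-5))
    return r.x,1-r.fun
import pickle,os
def look(names,tag,cam="wrist"):
    c=env.capture(cam); d={}
    for q in names:
        t=env.cut_out(q,cam)
        if t: d[q]=(t[0]["pixels"],t[0]["confidence"],t[0]["location"])
    pickle.dump((c,d),open(f"v_{tag}.pkl","wb")); return c,d
E
python3 - <<'E'
from h import *
c,d=look(["large_base","small_tree"],"w1")
for q,p in(("large_base",[.519,-.326,0]),("small_tree",[.508,-.204,0])):
    if q in d: print(q,d[q][1:],fit(q,[(c,d[q][0])],p),fit(q,[(c,d[q][0])],p,True))
E
```

```text
large_base (0.69, [334.2, 252.3]) (array([ 0.51630095, -0.33537274]), np.float64(0.908302366733551)) (array([ 0.51735218, -0.34157082, -0.02340888]), np.float64(0.9656546711921692))
small_tree (0.76, [329.6, 126.1]) (array([ 0.50700663, -0.20139941]), np.float64(0.5105413794517517)) (array([ 0.51438054, -0.2080041 , -0.18310637]), np.float64(0.8731717467308044))
```

Run:
```python
from h import *
c,d=pickle.load(open("v_w1.pkl","rb"))
im=c["pixels"][:,:,::-1].copy()
for q,p in(("large_base",[.519,-.326,0]),("small_tree",[.508,-.204,0])):
    x,_=fit(q,[(c,d[q][0])],p)
    cs,_=cv2.findContours(d[q][0].astype(np.uint8),0,1); cv2.drawContours(im,cs,-1,(0,255,0),1)
    cs,_=cv2.findContours((sil(c,q,[*x,0])>.5).astype(np.uint8),0,1); cv2.drawContours(im,cs,-1,(255,0,255),1)
cv2.imwrite("pics/o1.png",cv2.resize(im[90:310,270:430],None,fx=3.5,fy=2.7*1.0) if 0 else cv2.resize(im[100:300,270:430],None,fx=3,fy=3))
```

```text
(no output)
```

View pics/o1.png

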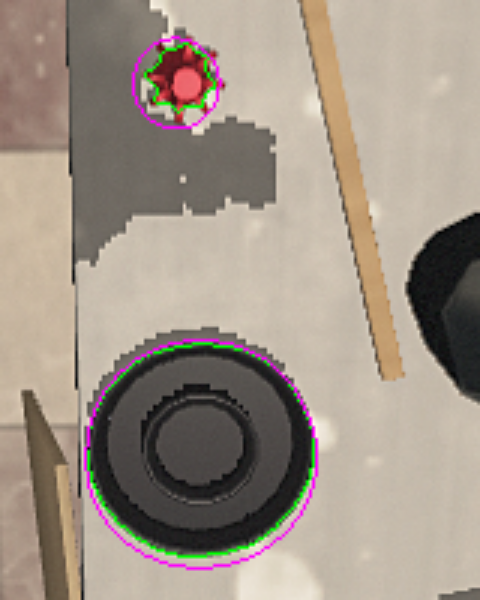

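Call:
{"fn": "carry_out", "kwargs": {"targets": [1, -0.06, 0.01, 0, -0.5, 1, -0.12, 0.02, 0, -0.5, 1, -0.15, 0.02, 0, -0.5, 1, -0.15, 0.02, 0, -0.5, 1, -0.15, 0.02, 0, -0.5]}}

```text
time: 4.3
position: [0.5161, -0.411, 0.2978]
tool_rot: [-2.218, -2.223, -0.001]
ft_force: [0.4, 0.6, -0.3]
finger_gap: 0.0855
```

Run:
```python
from h import *
o=env.get_obs();y,Rm=yaw()
print(o["time"],o["position"],np.degrees(np.arctan2(Rm[1,0],Rm[0,0])))
c,d=look([],"w2"); save(c,"w2.png",4,(230,20,410,170))
print(proj(c,[[.517,-.335,.015]]),c["world_from_camera"].round(4))
```

```text
4.3 [ 0.51609187 -0.41097474  0.29780691] 90.12819697794168
[[319.27724719 111.22023336]] [[ 1.000e+00  1.900e-03 -6.000e-04  5.148e-01]
 [ 1.600e-03 -9.488e-01 -3.159e-01 -3.295e-01]
 [-1.200e-03  3.159e-01 -9.488e-01  4.417e-01]
 [ 0.000e+00  0.000e+00  0.000e+00  1.000e+00]]
```

View pics/w2.png

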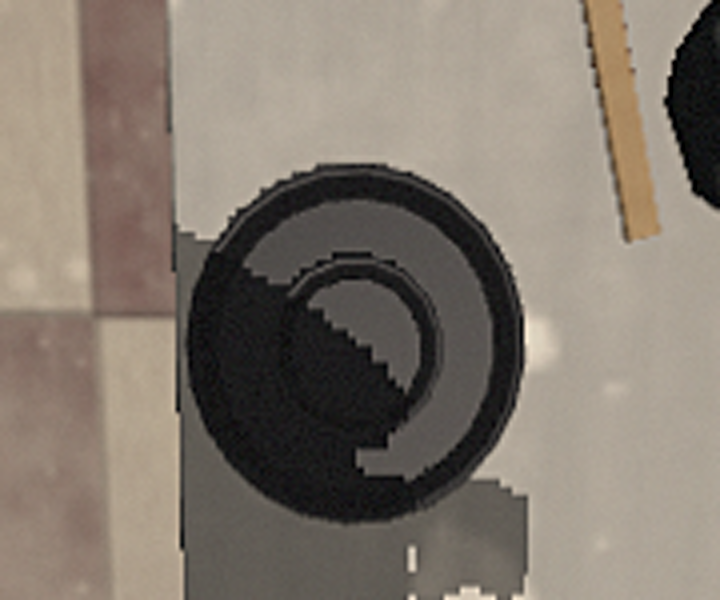

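Run:
```python
from h import *
c,_=pickle.load(open("v_w2.pkl","rb"))
for z in(0,.015): print(onz(c,(318.5,105.1),z))
c1,_=pickle.load(open("v_w1.pkl","rb"))
print(onz(c1,(270+186.5/3-.5,100+82.5/3-.5),.052), tri([ray(c,(318.5,105.1)),ray(c1,(270+200.5/3-.5,100+445/3-.5))]))
# outer edge model: project circle r .042 z0..015
for z in(0,.015):
  p=onz(c,(318.5,105.1),z); P=[[p[0]+.042*np.cos(t),p[1]+.042*np.sin(t),z] for t in _t] if 0 else None
  tt=np.linspace(0,6.28,90); q=proj(c,np.c_[p[0]+.042*np.cos(tt),p[1]+.042*np.sin(tt),0*tt+z]); print(z,q.min(0),q.max(0))
print(fwd([.510,-.285,.298]))
```

```text
[ 0.51627023 -0.32934006  0.        ]
[ 0.51621912 -0.32934626  0.015     ]
[ 0.5094645  -0.19969549  0.052     ] (array([ 0.51612822, -0.3293574 ,  0.01275611]), [np.float64(9.928637892394208e-05), np.float64(9.928637892394918e-05)])
0 [276.91554842  59.35829062] [360.08007675 147.73964682]
0.015 [275.45088841  57.68824765] [361.54664072 149.1870599 ]
[ 0.1255245  -0.00589882  0.00018151]
```

Call:
{"fn": "carry_out", "kwargs": {"targets": [1, 0.06, -0.003, 0, 0, 1, 0.12, -0.006, 0, 0, 1, 0.126, -0.006, 0, 0, 1, 0.126, -0.006, 0, 0]}}

```text
time: 4.85
position: [0.5097, -0.2851, 0.2986]
tool_rot: [2.216, 2.225, -0.0]
ft_force: [0.1, -0.5, -0.0]
finger_gap: 0.0852
```

Run:
```python
from h import *
o=env.get_obs();y,Rm=yaw()
print(o["time"],o["position"],np.degrees(np.arctan2(Rm[1,0],Rm[0,0])))
c,d=look([],"w3"); save(c,"w3.png"); save(c,"w3c.png",8,(275,70,365,140))
print(proj(c,[[.5095,-.1997,.052]]))
```

```text
4.85 [ 0.50973299 -0.28507982  0.29862619] 90.2428806425623
[[318.23790817 100.0582995 ]]
```

View pics/w3c.png

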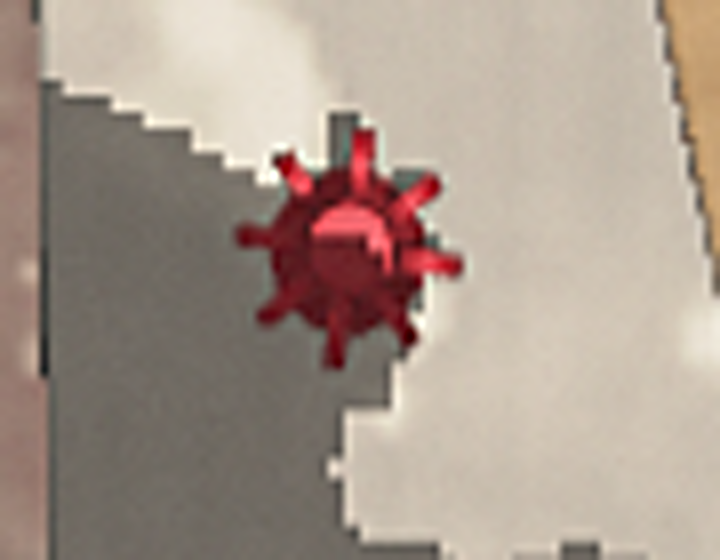

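View pics/w3.png

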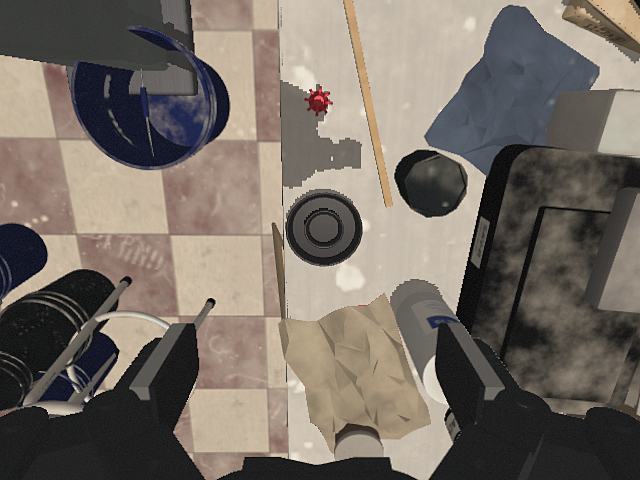

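Call:
{"fn": "carry_out", "kwargs": {"targets": [1, 0.045, 0, 0.04, 0, 1, 0.085, 0, 0.09, 0, 1, 0.085, 0, 0.15, 0, 1, 0.085, 0, 0.205, 0, 1, 0.085, 0, 0.245, 0]}}

```text
time: 5.52
position: [0.5083, -0.2027, 0.0504]
tool_rot: [-2.221, -2.22, 0.002]
ft_force: [0.4, -0.1, 0.4]
finger_gap: 0.0857
```

Run:
```python
from h import *
o=env.get_obs();y,Rm=yaw()
print(o["time"],o["position"],np.degrees(np.arctan2(Rm[1,0],Rm[0,0])))
c,d=look([],"w4"); save(c,"w4.png")
print(fwd([.5096,-.2003,.034]))
```

```text
5.525 [ 0.50829306 -0.20266834  0.05039172] 89.97838063306139
[0.00141364 0.0041724  0.0121885 ]
```

View pics/w4.png

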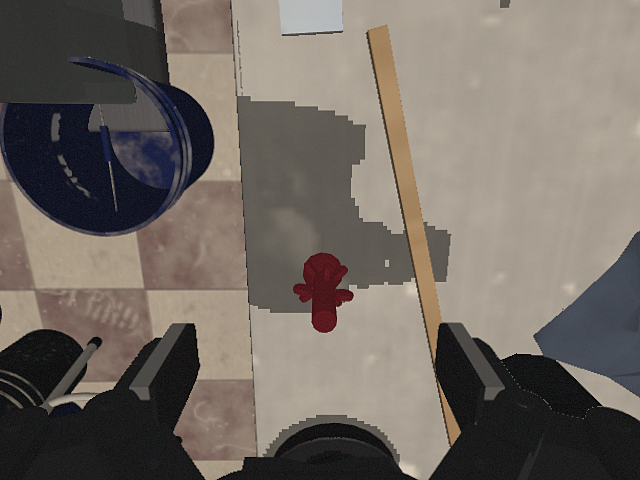

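Run:
```python
from h import *
o=env.get_obs();print(o["time"],o["position"],o["joint_vel"].round(3)); c=env.capture("wrist");o=env.get_obs();print(o["time"],o["position"],o["joint_vel"].round(3))
print(fwd([.5096,-.2003,.034]),onz(c,(323.5,320),.052),onz(c,(323.5,320),.050))
```

```text
5.575 [ 0.50552677 -0.20173949  0.04621898] [ 0.011 -0.058 -0.016 -0.001 -0.045  0.14   0.038]
5.625 [ 0.50595629 -0.20175119  0.0487886 ] [ 0.007 -0.075 -0.018 -0.053 -0.021  0.064  0.019]
[0.00142131 0.00376247 0.01476174] [ 0.50682523 -0.19656096  0.052     ] [ 0.50684372 -0.19766263  0.05      ]
```

Call:
{"fn": "carry_out", "kwargs": {"targets": [1, 0, 0, 0, 0, 1, 0, 0, 0, 0, 1, 0, 0, 0, 0]}}

```text
time: 6.0
position: [0.5104, -0.2018, 0.0546]
tool_rot: [2.218, 2.221, 0.002]
ft_force: [0.5, -0.2, 0.2]
finger_gap: 0.0858
```

Run:
```python
from h import *
o=env.get_obs();print(o["time"],o["position"],o["joint_vel"].round(3),yaw()[0]); c=env.capture("wrist");save(c,"w5c.png",4,(240,240,400,390))
print(fwd([.5096,-.2003,.034]))
pickle.dump((c,{}),open("v_w5.pkl","wb"))
```

```text
6.0 [ 0.51040515 -0.20175805  0.05461903] [-0.003  0.005  0.     0.008  0.001 -0.004  0.   ] 0.08918217432368657
[ 0.00132168 -0.00056934  0.02032815]
```

View pics/w5c.png

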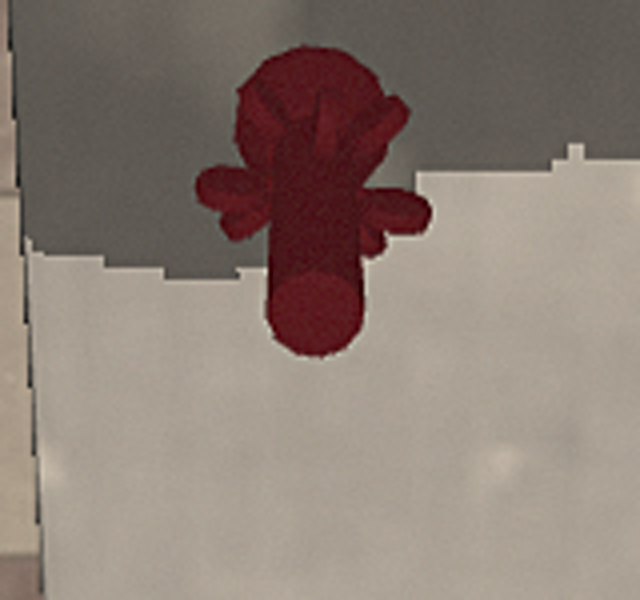

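Run:
```python
from h import *
c,_=pickle.load(open("v_w5.pkl","rb"))
c3,_=pickle.load(open("v_w3.pkl","rb"))
print(onz(c,(318.5,318.5),.052),tri([ray(c,(318.5,318.5)),ray(c3,(318.4,100.6))]))
```

```text
[ 0.50981986 -0.20059772  0.052     ] (array([ 0.50972864, -0.20015779,  0.05279966]), [np.float64(8.517658364062221e-05), np.float64(8.517658364054433e-05)])
```

Call:
{"fn": "carry_out", "kwargs": {"targets": [1, 0.0013, -0.0005, 0.0205, 0, 1, 0.0013, -0.0005, 0.0205, 0, 0, 0.0013, -0.0005, 0.0205, 0, 0, 0.0013, -0.0005, 0.0205, 0, 0, 0.0013, -0.0005, 0.0205, 0]}}

```text
time: 6.68
position: [0.5091, -0.2, 0.033]
tool_rot: [2.219, 2.223, 0.001]
ft_force: [0.1, 1.0, -1.1]
finger_gap: 0.0323
```

Call:
{"fn": "carry_out", "kwargs": {"targets": [0, 0, 0, 0, 0, 0, 0, 0, 0, 0, 0, 0, 0, 0, 0]}}

```text
time: 7.05
position: [0.5089, -0.1999, 0.0326]
tool_rot: [2.219, 2.223, 0.0]
ft_force: [0.1, -0.3, 1.6]
finger_gap: 0.0071
```

Run:
```python
from h import *
o=env.get_obs();print(o["time"],o["position"],o["finger_gap"],o["ft_force"]); c=env.capture("wrist");save(c,"w6.png")
```

```text
7.05 [ 0.50889406 -0.19994703  0.03264688] 0.007142456740313823 [ 0.08570328 -0.28559237  1.64027934]
```

View pics/w6.png

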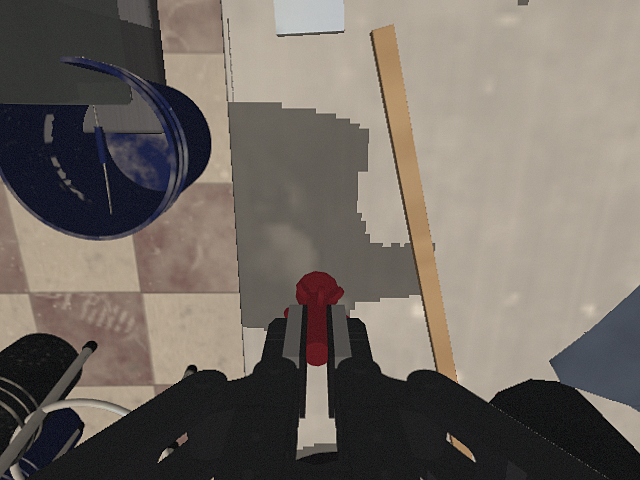

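Call:
{"fn": "carry_out", "kwargs": {"targets": [0, 0, 0, -0.03, 0, 0, 0, 0, -0.08, 0, 0, 0.04, 0.01, -0.14, 0, 0, 0.09, 0.03, -0.2, 0, 0, 0.14, 0.05, -0.25, 0]}}

```text
time: 7.72
position: [0.5483, -0.085, 0.2568]
tool_rot: [2.22, 2.222, 0.0]
ft_force: [0.8, 0.1, 0.3]
finger_gap: 0.0074
```

Call:
{"fn": "carry_out", "kwargs": {"targets": [0, 0.03, 0.003, -0.015, 0, 0, 0.03, 0.003, -0.015, 0, 0, 0.03, 0.003, -0.015, 0, 0, 0.03, 0.003, -0.015, 0]}}

```text
time: 8.22
position: [0.5505, -0.0573, 0.2689]
tool_rot: [-2.221, -2.22, 0.003]
ft_force: [0.1, -0.6, -0.3]
finger_gap: 0.0073
```

Run:
```python
from h import *
o=env.get_obs();print(o["time"],o["position"],o["finger_gap"],o["joint_vel"].round(3),yaw()[0]); c,_=look([],"w7");save(c,"w7.png")
```

```text
8.225 [ 0.55049194 -0.05728587  0.26893876] 0.007314117144328268 [-0.    -0.    -0.004 -0.005 -0.002  0.    -0.   ] -0.012941489571958306
```

View pics/w7.png

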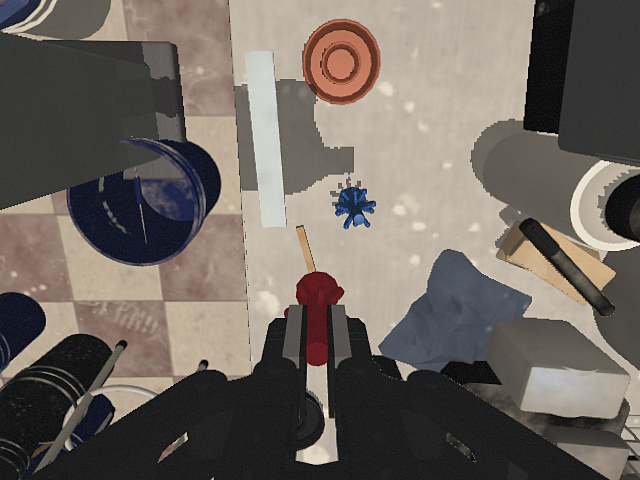

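Call:
{"fn": "carry_out", "kwargs": {"targets": [0, 0.04, 0.015, -0.025, 0, 0, 0.04, 0.015, -0.025, 0, 0, 0.04, 0.015, -0.025, 0, 0, 0.04, 0.015, -0.025, 0]}}

```text
time: 8.78
position: [0.5655, -0.0173, 0.2941]
tool_rot: [-2.221, -2.221, 0.002]
ft_force: [0.4, -0.7, 0.0]
finger_gap: 0.0073
```

Run:
```python
from h import *
o=env.get_obs();print(o["time"],o["position"],o["joint_vel"].round(3),yaw()[0]); c,_=look([],"w8");save(c,"w8.png");save(c,"w8c.png",5,(250,40,400,160));save(c,"w8d.png",5,(280,160,400,280))
```

```text
8.775 [ 0.56554412 -0.0172737   0.29414861] [-0.001 -0.001 -0.003 -0.001 -0.001  0.001 -0.002] -0.00546623032915496
```

View pics/w8c.png

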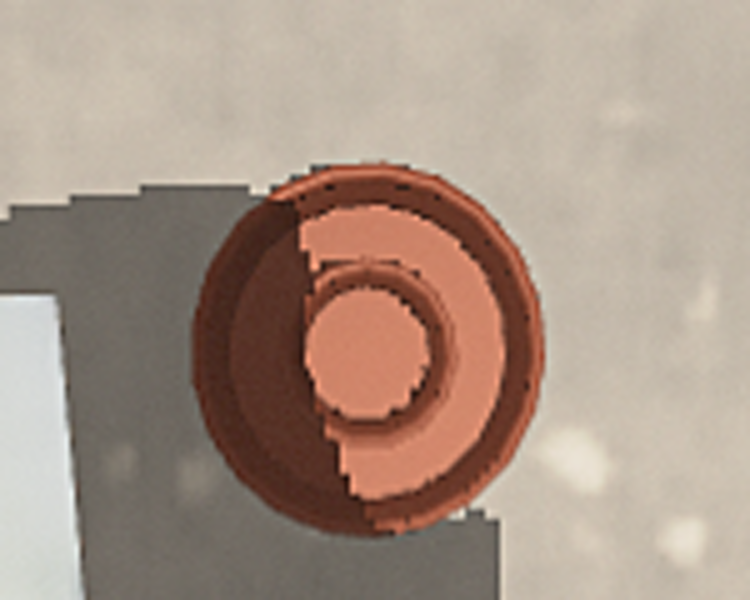

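View pics/w8d.png

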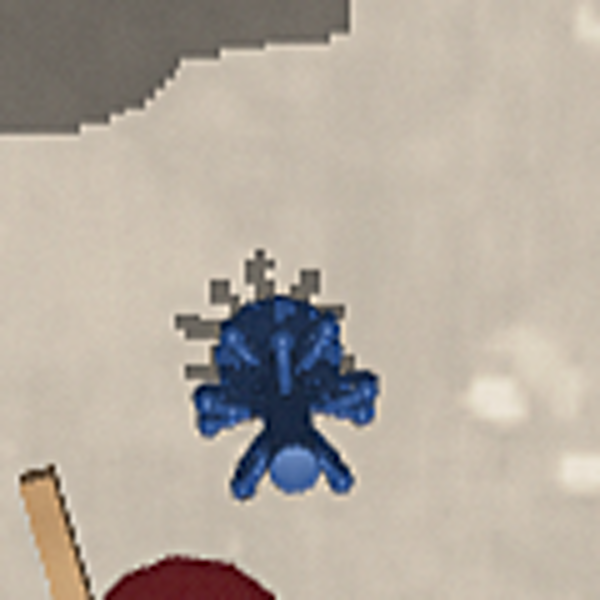

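Run:
```python
from h import *
c,_=pickle.load(open("v_w8.pkl","rb"))
for z in(0,.015): print(onz(c,(323.3,109.4),z))
print(onz(c,(338.6,253.4),.074))
c7,_=pickle.load(open("v_w7.pkl","rb")); save(c7,"w7c.png",5,(290,10,410,250))
# tree base
```

```text
[0.57026036 0.05986248 0.        ]
[0.57006765 0.06001937 0.015     ]
[ 0.58424308 -0.06728799  0.074     ]
```

View pics/w7c.png

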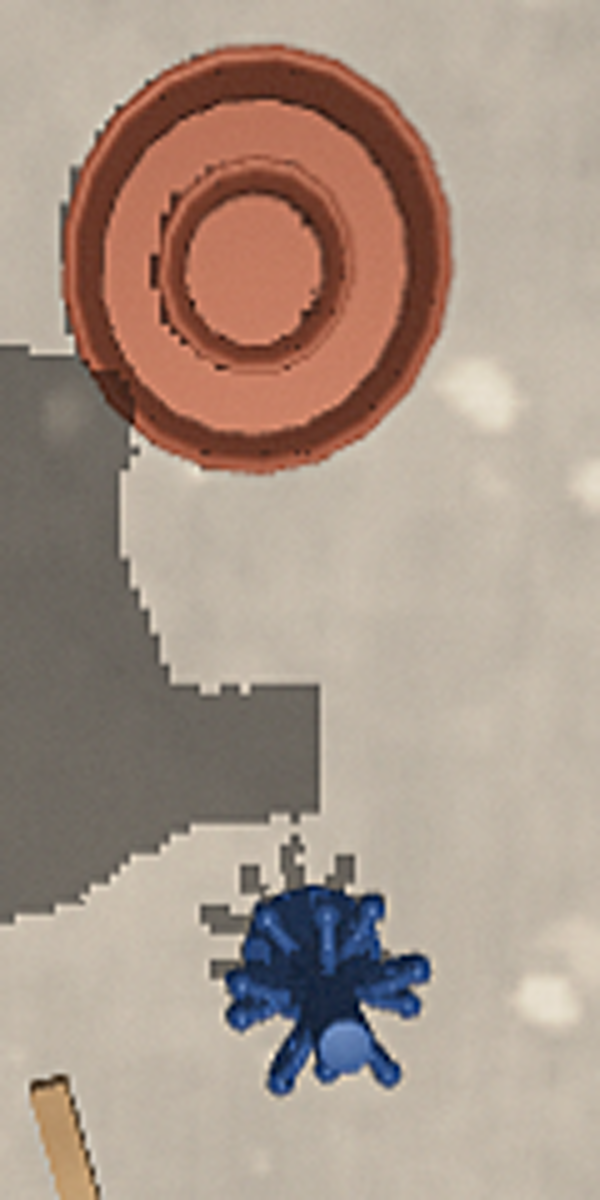

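Run:
```python
from h import *
c,_=pickle.load(open("v_w8.pkl","rb"));c7,_=pickle.load(open("v_w7.pkl","rb"))
print(tri([ray(c,(323.3,109.4)),ray(c7,(341.3,61.2))]))
print(tri([ray(c,(338.6,253.4)),ray(c7,(358.8,218.8))]))
save(c,"w8e.png",5,(260,240,380,380))
print(onz(c,(317,355),.294+.019))
```

```text
(array([0.57007006, 0.0600326 , 0.0175763 ]), [np.float64(3.806003206283016e-05), np.float64(3.806003206276758e-05)])
(array([ 0.58408731, -0.06633631,  0.07660287]), [np.float64(1.7700094242617555e-05), np.float64(1.7700094242652575e-05)])
[ 0.56441312 -0.01852691  0.313     ]
```

View pics/w8e.png

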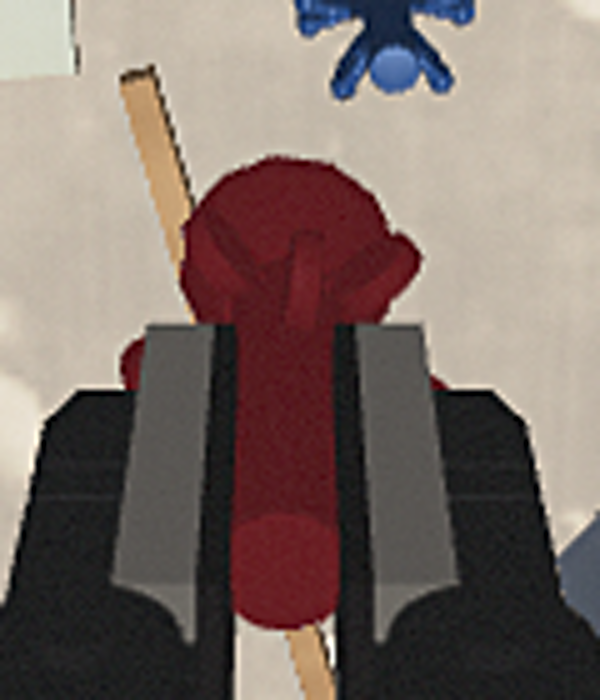

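Call:
{"fn": "carry_out", "kwargs": {"targets": [0, 0.04, 0.003, 0.04, 0, 0, 0.078, 0.0055, 0.095, 0, 0, 0.078, 0.0055, 0.15, 0, 0, 0.078, 0.0055, 0.195, 0, 0, 0.078, 0.0055, 0.215, 0]}}

```text
time: 9.45
position: [0.5694, 0.061, 0.0767]
tool_rot: [-2.218, -2.221, 0.007]
ft_force: [1.3, 0.2, 0.2]
finger_gap: 0.0073
```

Call:
{"fn": "carry_out", "kwargs": {"targets": [0, 0, 0, 0.009, 0, 0, 0, 0, 0.009, 0, 0, 0, 0, 0.009, 0]}}

```text
time: 9.82
position: [0.5724, 0.0622, 0.0721]
tool_rot: [2.219, 2.222, 0.002]
ft_force: [0.3, 0.1, -0.4]
finger_gap: 0.0073
```

Run:
```python
from h import *
o=env.get_obs();print(o["time"],o["position"],o["joint_vel"].round(3),yaw()[0]); c,_=look([],"w9");save(c,"w9.png",4,(240,180,400,330)); print(fwd([.571,.0605,.0385]))
```

```text
9.825 [0.57237125 0.06220533 0.07213189] [-0.001 -0.004 -0.001  0.001  0.002 -0.004 -0.003] 0.08437511173171654
[-0.00177056 -0.00148195  0.03368725]
```

View pics/w9.png

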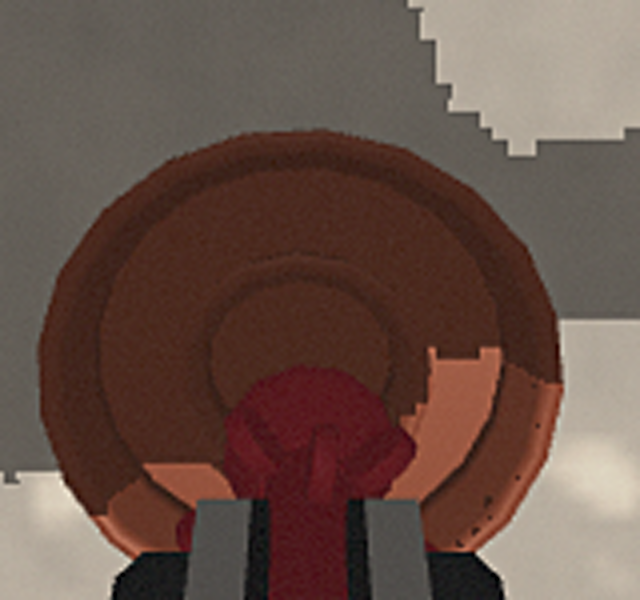

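Call:
{"fn": "carry_out", "kwargs": {"targets": [0, -0.0015, -0.0012, 0.012, 0, 0, -0.0015, -0.0012, 0.022, 0, 0, -0.0015, -0.0012, 0.03, 0, 0, -0.0015, -0.0012, 0.033, 0, 0, -0.0015, -0.0012, 0.033, 0]}}

```text
time: 10.5
position: [0.5703, 0.0609, 0.0379]
tool_rot: [-2.219, -2.224, 0.0]
ft_force: [-0.4, -0.1, -0.8]
finger_gap: 0.0073
```

Run:
```python
from h import *
o=env.get_obs();print(o["time"],o["position"],o["joint_vel"].round(3),o["ft_force"]); c,_=look([],"w10");save(c,"w10.png",4,(240,230,400,380)); print(fwd([.571,.0605,.0380]))
```

```text
10.5 [0.57033854 0.06087473 0.03787633] [ 0.002 -0.001 -0.001 -0.002  0.001 -0.007  0.003] [-0.38261199 -0.09816117 -0.79450844]
[-3.56420378e-04  5.94497582e-04 -9.40938396e-05]
```

View pics/w10.png

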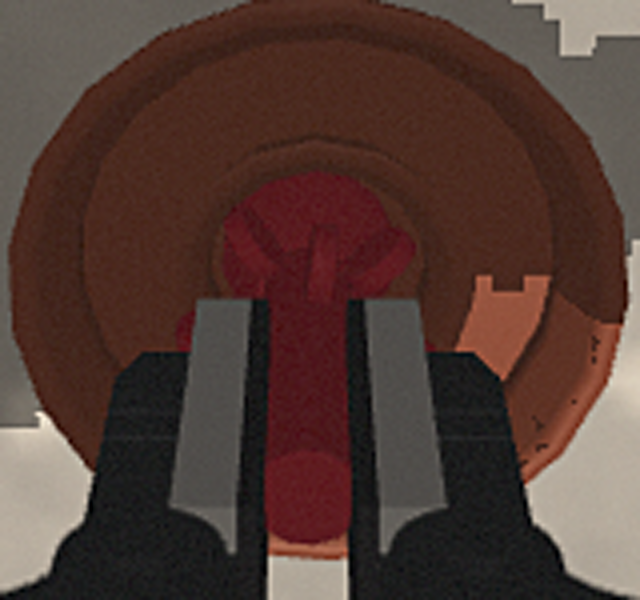

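Call:
{"fn": "carry_out", "kwargs": {"targets": [0.4, 0, 0, 0.0005, 0, 0.4, 0, 0, 0.0005, 0, 0.6, 0, 0, 0.0005, 0, 0.6, 0, 0, 0, 0, 0.6, 0, 0, -0.02, 0]}}

```text
time: 11.18
position: [0.5691, 0.0606, 0.0575]
tool_rot: [-2.218, -2.222, 0.004]
ft_force: [-0.5, -0.1, 0.3]
finger_gap: 0.0515
```

Call:
{"fn": "carry_out", "kwargs": {"targets": [0.8, 0, 0, -0.04, 0, 1, -0.02, 0, -0.09, 0, 1, -0.07, 0.005, -0.14, 0, 1, -0.12, 0.01, -0.2, 0, 1, -0.16, 0.01, -0.2, 0]}}

```text
time: 11.8
position: [0.5823, -0.099, 0.2634]
tool_rot: [2.213, 2.223, 0.008]
ft_force: [1.0, -0.5, -0.2]
finger_gap: 0.0852
```

Call:
{"fn": "carry_out", "kwargs": {"targets": [1, -0.047, 0.003, -0.02, 0, 1, -0.047, 0.003, -0.02, 0, 1, -0.047, 0.003, -0.02, 0, 1, -0.047, 0.003, -0.02, 0]}}

```text
time: 12.3
position: [0.5835, -0.1443, 0.278]
tool_rot: [-2.216, -2.226, -0.0]
ft_force: [0.4, -0.0, 0.4]
finger_gap: 0.0854
```

Run:
```python
from h import *
o=env.get_obs();print(o["time"],o["position"],o["joint_vel"].round(3)); c,_=look([],"w11");save(c,"w11.png");
```

```text
12.3 [ 0.58352493 -0.14433425  0.27802182] [-0.005  0.004  0.003  0.001  0.004 -0.003  0.001]
```

View pics/w11.png

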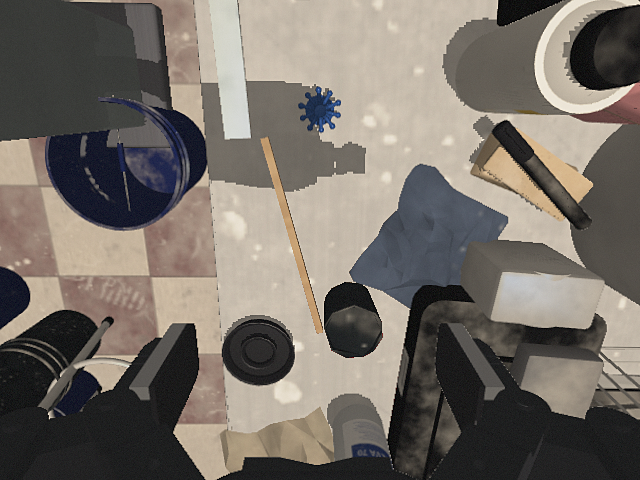

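Run:
```python
from h import *
c,_=pickle.load(open("v_w11.pkl","rb"));save(c,"w11c.png",8,(285,70,355,145))
```

```text
(no output)
```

View pics/w11c.png

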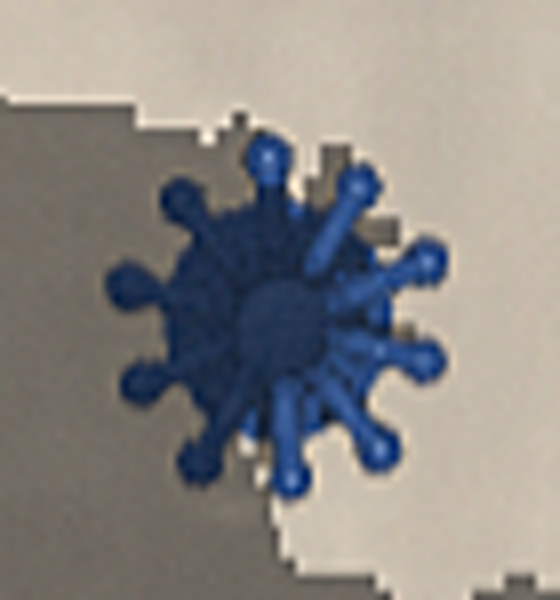

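Run:
```python
from h import *
c,_=pickle.load(open("v_w11.pkl","rb"));c8,_=pickle.load(open("v_w8.pkl","rb"))
print(onz(c,(320.2,109.8),.074),tri([ray(c,(320.2,109.8)),ray(c8,(338.6,253.4))]))
p=onz(c,(320.2,109.8),.074); print(fwd([p[0]+.0005,p[1],.053]))
```

```text
[ 0.58447716 -0.06630818  0.074     ] (array([ 0.58427957, -0.06630573,  0.07664839]), [np.float64(0.00018073019936242434), np.float64(0.0001807301993625406)])
[0.07798892 0.00188862 0.22494525]
```

Call:
{"fn": "carry_out", "kwargs": {"targets": [1, 0.04, 0.001, 0.05, 0, 1, 0.078, 0.0015, 0.11, 0, 1, 0.078, 0.0015, 0.165, 0, 1, 0.078, 0.0015, 0.205, 0, 1, 0.078, 0.0015, 0.21, 0]}}

```text
time: 12.98
position: [0.5825, -0.067, 0.0651]
tool_rot: [-2.213, -2.222, 0.006]
ft_force: [0.4, -0.2, 0.1]
finger_gap: 0.0857
```

Call:
{"fn": "carry_out", "kwargs": {"targets": [1, 0, 0, 0.005, 0, 1, 0, 0, 0.01, 0, 1, 0, 0, 0.01, 0]}}

```text
time: 13.35
position: [0.5857, -0.0684, 0.059]
tool_rot: [2.219, 2.222, 0.002]
ft_force: [-1.6, 0.5, -0.3]
finger_gap: 0.0851
```

Run:
```python
from h import *
o=env.get_obs();print(o["time"],o["position"],o["joint_vel"].round(3)); c,_=look([],"w12");save(c,"w12.png"); print(fwd([.5849,-.0663,.053]))
```

```text
13.35 [ 0.58569755 -0.06840318  0.05897269] [ 0.001 -0.001 -0.     0.001  0.001  0.004  0.001]
[ 0.00211951 -0.00078022  0.00596044]
```

View pics/w12.png

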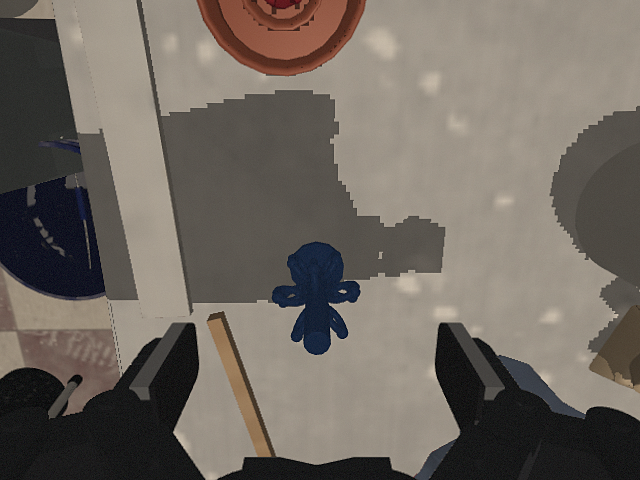

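Blue tree top is at (317,343), midway between the pads (197…438). Final correction, then close.

Call:
{"fn": "carry_out", "kwargs": {"targets": [1, 0.002, -0.0007, 0.006, 0, 1, 0.002, -0.0007, 0.006, 0, 0, 0.002, -0.0007, 0.006, 0, 0, 0.002, -0.0007, 0.006, 0, 0, 0.002, -0.0007, 0.006, 0]}}

```text
time: 14.02
position: [0.5844, -0.0663, 0.052]
tool_rot: [2.219, 2.223, 0.0]
ft_force: [-0.2, -0.0, 1.1]
finger_gap: 0.0321
```

Call:
{"fn": "carry_out", "kwargs": {"targets": [0, 0, 0, 0, 0, 0, 0, 0, 0, 0, 0, 0, 0, 0, 0]}}

```text
time: 14.4
position: [0.5844, -0.0662, 0.052]
tool_rot: [2.219, 2.224, 0.0]
ft_force: [-0.2, 0.0, 0.8]
finger_gap: 0.0076
```

Run:
```python
from h import *
o=env.get_obs();print(o["time"],o["position"],o["finger_gap"])
```

```text
14.4 [ 0.58438227 -0.06621173  0.05202724] 0.007607288858139766
```

Call:
{"fn": "carry_out", "kwargs": {"targets": [0, 0, 0, -0.03, 0, 0, 0, 0, -0.08, 0, 0, -0.04, -0.01, -0.13, 0, 0, -0.1, -0.03, -0.16, 0, 0, -0.16, -0.05, -0.16, 0]}}

```text
time: 15.02
position: [0.5388, -0.2185, 0.2143]
tool_rot: [2.214, 2.222, 0.004]
ft_force: [1.0, -0.8, -1.0]
finger_gap: 0.0076
```

Call:
{"fn": "carry_out", "kwargs": {"targets": [0, -0.06, -0.01, 0, 0, 0, -0.1, -0.018, 0, 0, 0, -0.1, -0.018, 0, 0, 0, -0.1, -0.018, 0, 0]}}

```text
time: 15.52
position: [0.5199, -0.3165, 0.2112]
tool_rot: [-2.218, -2.224, -0.001]
ft_force: [-0.5, 1.2, -0.6]
finger_gap: 0.0074
```

Run:
```python
from h import *
o=env.get_obs();print(o["time"],o["position"],o["finger_gap"],o["joint_vel"].round(3)); c,_=look([],"w13");save(c,"w13.png"); print(fwd([.5168,-.3290,.09]))
```

```text
15.525 [ 0.51991809 -0.31647375  0.21120154] 0.007425161571766173 [-0.02  -0.006 -0.017  0.004 -0.    -0.002  0.   ]
[-0.01333632 -0.00355445  0.12128774]
```

View pics/w13.png

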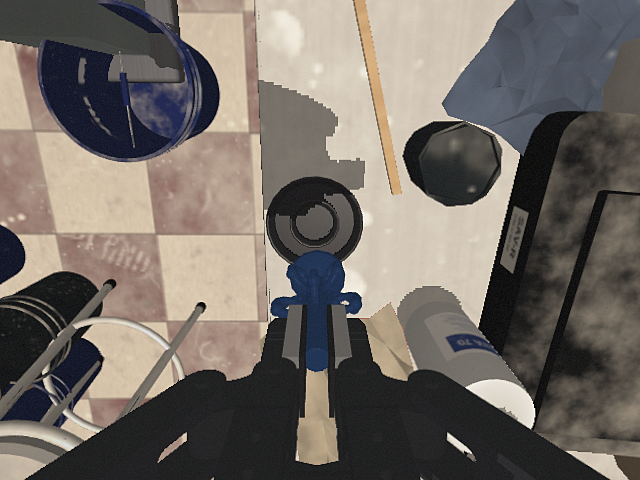

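Call:
{"fn": "carry_out", "kwargs": {"targets": [0, -0.013, -0.0035, 0.04, 0, 0, -0.013, -0.0035, 0.09, 0, 0, -0.013, -0.0035, 0.12, 0, 0, -0.013, -0.0035, 0.12, 0, 0, -0.013, -0.0035, 0.12, 0]}}

```text
time: 16.2
position: [0.5178, -0.3298, 0.0929]
tool_rot: [2.216, 2.224, 0.002]
ft_force: [-0.1, 0.2, 0.1]
finger_gap: 0.0075
```

Run:
```python
from h import *
o=env.get_obs();print(o["time"],o["position"],o["joint_vel"].round(3)); c,_=look([],"w14");save(c,"w14.png",4,(240,180,400,330)); print(fwd([.5168,-.3292,.0575]))
```

```text
16.2 [ 0.51777985 -0.32980359  0.09286461] [ 0.007 -0.016  0.003 -0.011  0.001 -0.004  0.   ]
[ 0.00105992 -0.00122293  0.03582114]
```

View pics/w14.png

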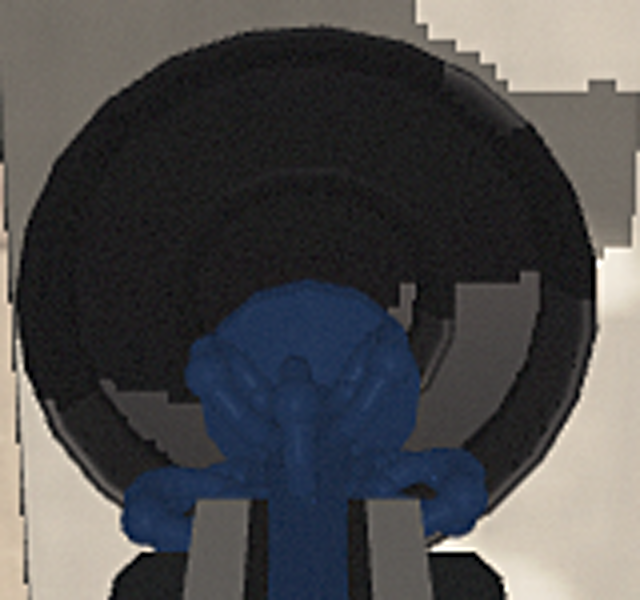

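Call:
{"fn": "carry_out", "kwargs": {"targets": [0, 0.0008, -0.001, 0.012, 0, 0, 0.0008, -0.001, 0.024, 0, 0, 0.0008, -0.001, 0.031, 0, 0, 0.0008, -0.001, 0.036, 0, 0, 0.0008, -0.001, 0.036, 0]}}

```text
time: 16.88
position: [0.5159, -0.3299, 0.0569]
tool_rot: [2.219, 2.223, -0.0]
ft_force: [-4.3, 1.6, 12.7]
finger_gap: 0.0074
```

Run:
```python
from h import *
o=env.get_obs();print(o["time"],o["position"],o["ft_force"]); c,_=look([],"w15");save(c,"w15.png",4,(240,230,400,380))
```

```text
16.875 [ 0.51590875 -0.32991736  0.05689794] [-4.31069983  1.59725969 12.74985181]
```

View pics/w15.png

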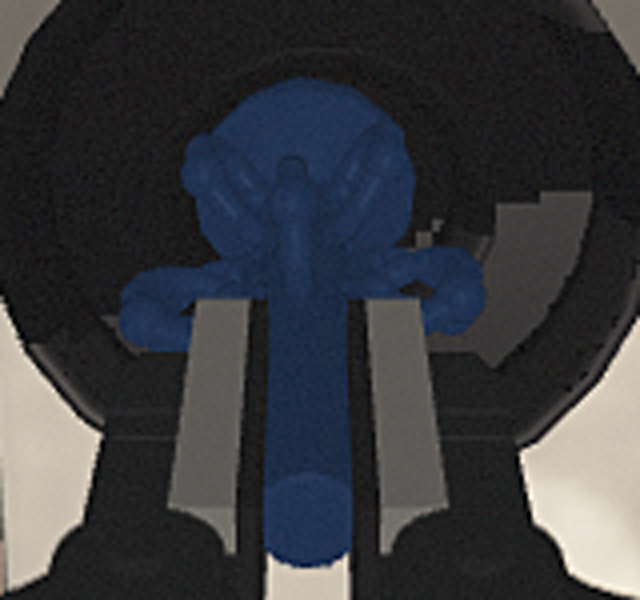

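Call:
{"fn": "carry_out", "kwargs": {"targets": [0.4, 0, 0, -0.0005, 0, 0.4, 0, 0, -0.0005, 0, 0.6, 0, 0, -0.0005, 0, 0.6, 0, 0, -0.001, 0, 0.6, 0, 0, -0.025, 0]}}

```text
time: 17.55
position: [0.5139, -0.3288, 0.0789]
tool_rot: [-2.216, -2.221, 0.002]
ft_force: [1.2, -0.3, 0.3]
finger_gap: 0.051
```

Call:
{"fn": "carry_out", "kwargs": {"targets": [0.7, 0, 0, -0.05, 0, 1, 0.02, 0, -0.11, 0, 1, 0.08, 0, -0.16, 0, 1, 0.14, 0, -0.21, 0, 1, 0.2, 0, -0.21, 0]}}

```text
time: 18.18
position: [0.516, -0.1527, 0.2875]
tool_rot: [2.219, 2.218, 0.003]
ft_force: [0.2, 0.4, 0.6]
finger_gap: 0.0854
```

Run:
```python
from h import *
o=env.get_obs();print(o["time"],o["position"]); c,_=look([],"w16");save(c,"w16.png")
```

```text
18.175 [ 0.51597562 -0.15271785  0.28754528]
```

View pics/w16.png

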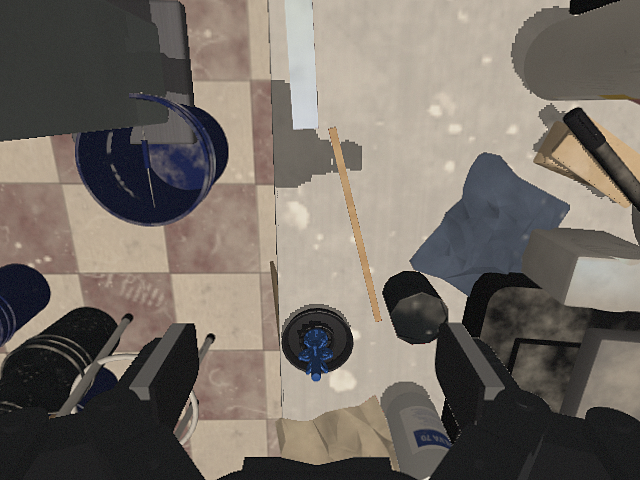

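Blue tree stands in the black base (316,345). Now over to the large flask.

Call:
{"fn": "carry_out", "kwargs": {"targets": [1, 0.06, 0, -0.01, 0, 1, 0.12, 0, -0.02, 0, 1, 0.18, 0, -0.02, 0, 1, 0.22, 0, -0.02, 0, 1, 0.222, 0, -0.02, 0]}}

```text
time: 18.85
position: [0.514, 0.0725, 0.3047]
tool_rot: [-2.211, -2.23, -0.001]
ft_force: [0.9, -1.6, 0.4]
finger_gap: 0.0855
```

Call:
{"fn": "carry_out", "kwargs": {"targets": [1, 0, 0, 0, 0, 1, 0, 0, 0, 0]}}

```text
time: 19.1
position: [0.5147, 0.067, 0.3045]
tool_rot: [2.222, 2.221, -0.001]
ft_force: [0.7, -0.2, 0.1]
finger_gap: 0.0856
```

Run:
```python
from h import *
o=env.get_obs();print(o["time"],o["position"],o["joint_vel"].round(3)); c,_=look([],"w17");save(c,"w17.png");save(c,"w17c.png",4,(240,20,420,170))
```

```text
19.1 [0.51472197 0.06696199 0.30445999] [ 0.002 -0.    -0.004  0.    -0.001 -0.    -0.003]
```

View pics/w17.png

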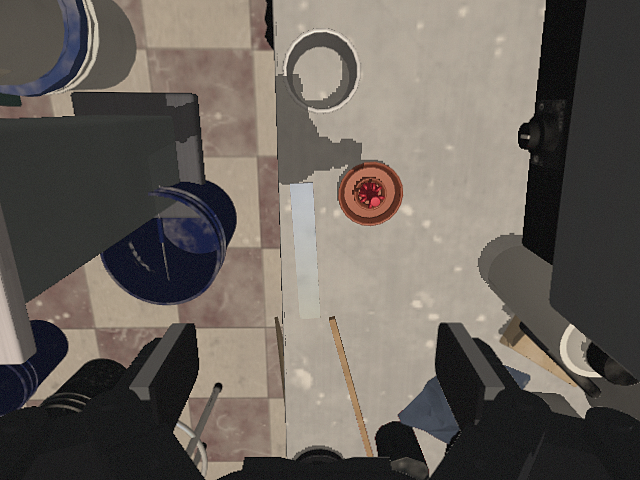

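View pics/w17c.png

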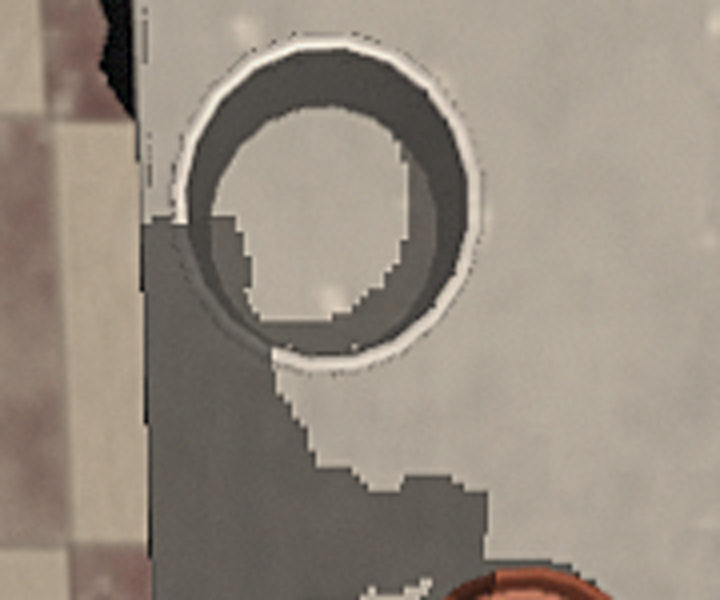

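Run:
```python
from h import *
c,_=pickle.load(open("v_w17.pkl","rb"))
p=onz(c,(321.75,70.4),.085);print(p)
q=proj(c,np.c_[p[0]+.032*np.cos(_t),p[1]+.032*np.sin(_t),0*_t+.085]);print((q.min(0)-[240,20])*4,(q.max(0)-[240,20])*4)
b=onz(c,(240+(326+.5)/4-.5,20+(216+.5)/4-.5),.0);print("bottom",b)
print(fwd([p[0]+.0007,p[1],.115]))
```

```text
[0.51737101 0.17463382 0.085     ]Traceback (most recent call last):
  File "<stdin>", line 4, in <module>
NameError: name '_t' is not defined. Did you mean: '_'?
```

Run:
```python
from h import *
from h import _t
c,_=pickle.load(open("v_w17.pkl","rb"))
p=onz(c,(321.75,70.4),.085)
for r,z in((.032,.085),(.0285,.085),(.0285,0)):
  q=proj(c,np.c_[p[0]+r*np.cos(_t),p[1]+r*np.sin(_t),0*_t+z]);print((q.min(0)-[240,20])*4,(q.max(0)-[240,20])*4)
print(fwd([p[0]+.0007,p[1],.115]))
```

```text
[168.80563832  22.51402993] [485.29120653 368.76692169]
[186.11213483  42.73237726] [467.96467524 351.01728206]
[209.88648892 101.50949741] [437.10786605 348.59840745]
[0.10763704 0.00333843 0.18945783]
```

```bash
cat >> h.py <<'E'
from scipy.optimize import least_squares
def fitbox(tag,box,k,off,circ,p0):
    """box: l,t,r,b in k-times crop with offset off; circ: list (r,z) whose joint bounding box it is"""
    c,_=pickle.load(open(f"v_{tag}.pkl","rb"))
    tgt=(np.array(box,float)+.5)/k-.5+np.array([*off,*off])
    t=np.linspace(0,2*np.pi,180)
    def f(v):
        q=np.vstack([proj(c,np.c_[v[0]+r*np.cos(t),v[1]+r*np.sin(t),0*t+z]) for r,z in circ])
        return np.r_[q.min(0),q.max(0)]-tgt
    s=least_squares(f,p0[:2]); return s.x,f(s.x).round(2)
E
python3 - <<'E'
from h import *
print("flask in",fitbox("w17",(188,50,468,355),4,(240,20),[(.0285,.085)],[.517,.174]))
print("flask out",fitbox("w17",(175,36,482,371),4,(240,20),[(.032,.085)],[.517,.174]))
print("lbase",fitbox("w2",(187,162,524,522),4,(230,20),[(.042,0),(.042,.013)],[.516,-.33]))
print("lbase0",fitbox("w2",(187,162,524,522),4,(230,20),[(.042,0)],[.516,-.33]))
print("sbase",fitbox("w8",(192,162,545,536),5,(250,40),[(.035,0),(.035,.013)],[.57,.06]))
print("sbase0",fitbox("w8",(192,162,545,536),5,(250,40),[(.035,0)],[.57,.06]))
print("sbase w7",fitbox("w7",(64,44,452,472),5,(290,10),[(.035,0.0),(.035,.013)],[.57,.06]))
print(fwd([.5178,.1735,.115]))
E
```

```text
flask in (array([0.51726132, 0.17385309]), array([-0.22, -0.32,  0.22,  0.37]))
flask out (array([0.51735966, 0.17336999]), array([-1.16, -1.16,  1.15,  1.41]))
lbase (array([ 0.51621937, -0.33093522]), array([-0.67, -0.36,  0.67,  0.47]))
lbase0 (array([ 0.51626452, -0.33075979]), array([ 0.58,  0.83, -0.58, -0.99]))
sbase (array([0.57007909, 0.05889227]), array([-0.58, -0.49,  0.57,  0.59]))
sbase0 (array([0.57024757, 0.05887734]), array([ 0.49,  0.54, -0.49, -0.63]))
sbase w7 (array([0.57022597, 0.05916185]), array([-0.8 , -0.67,  0.8 ,  0.82]))
[0.10650303 0.00306819 0.18945844]
```

Call:
{"fn": "carry_out", "kwargs": {"targets": [1, 0.05, 0.0015, 0.03, 0, 1, 0.1065, 0.003, 0.09, 0, 1, 0.1065, 0.003, 0.15, 0, 1, 0.1065, 0.003, 0.189, 0, 1, 0.1065, 0.003, 0.189, 0]}}

```text
time: 19.77
position: [0.5148, 0.1732, 0.1123]
tool_rot: [-2.218, -2.22, 0.012]
ft_force: [-0.0, 0.0, 1.4]
finger_gap: 0.0852
```

Call:
{"fn": "carry_out", "kwargs": {"targets": [1, 0, 0, 0, 0, 1, 0, 0, 0, 0]}}

```text
time: 20.02
position: [0.5192, 0.1754, 0.1183]
tool_rot: [2.219, 2.221, 0.006]
ft_force: [0.5, -0.2, -0.4]
finger_gap: 0.0856
```

Run:
```python
from h import *
o=env.get_obs();print(o["time"],o["position"],o["joint_vel"].round(3)); c,_=look([],"w18");save(c,"w18.png");print(fwd([.5178,.1737,.045]))
```

```text
20.025 [0.51924994 0.17538642 0.11826231] [-0.003 -0.001 -0.002  0.007  0.002 -0.004 -0.004]
[-0.00172866 -0.00150051  0.0730549 ]
```

View pics/w18.png

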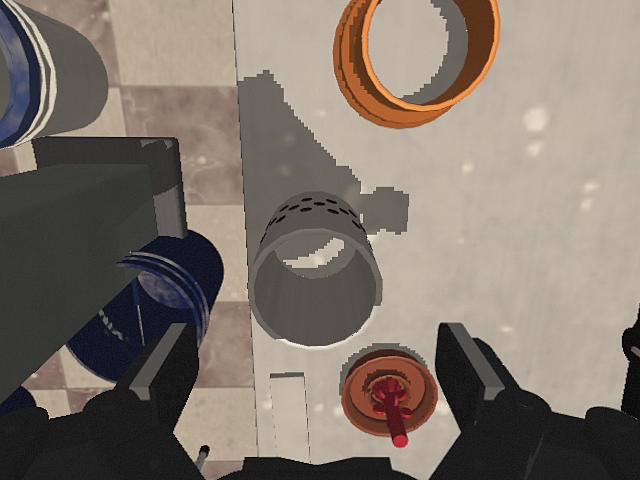

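Call:
{"fn": "carry_out", "kwargs": {"targets": [1, -0.0017, -0.0015, 0.03, 0, 1, -0.0017, -0.0015, 0.06, 0, 1, -0.0017, -0.0015, 0.073, 0, 1, -0.0017, -0.0015, 0.073, 0, 0, -0.0017, -0.0015, 0.073, 0]}}

```text
time: 20.7
position: [0.5168, 0.174, 0.044]
tool_rot: [2.219, 2.223, 0.003]
ft_force: [0.5, -0.4, -0.0]
finger_gap: 0.0698
```

Call:
{"fn": "carry_out", "kwargs": {"targets": [0, 0, 0, 0, 0, 0, 0, 0, 0, 0, 0, 0, 0, 0, 0, 0, 0, 0, 0, 0]}}

```text
time: 21.2
position: [0.5175, 0.1742, 0.0447]
tool_rot: [2.218, 2.222, 0.005]
ft_force: [-0.2, -0.4, 6.2]
finger_gap: 0.0636
```

Run:
```python
from h import *
o=env.get_obs();print(o["time"],o["position"],o["finger_gap"],o["ft_force"]); c,_=look([],"w19");save(c,"w19.png")
```

```text
21.2 [0.51751033 0.17418866 0.0447112 ] 0.06355944345387488 [-0.18570937 -0.39656103  6.22744402]
```

View pics/w19.png

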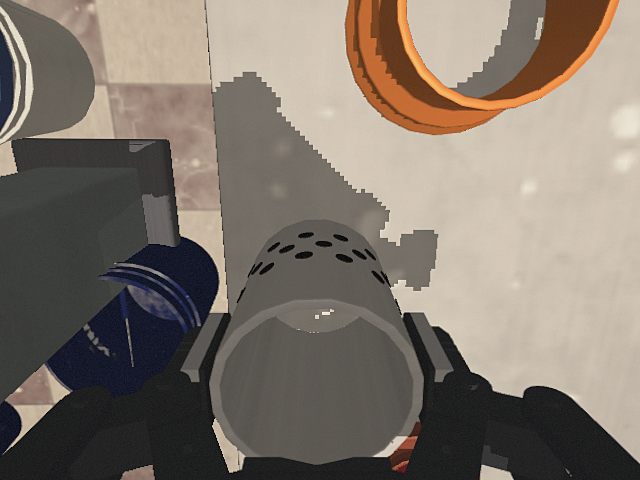

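Call:
{"fn": "carry_out", "kwargs": {"targets": [0, 0, 0, -0.025, 0, 0, 0, 0, -0.07, 0, 0, 0, 0, -0.12, 0, 0, -0.03, 0, -0.15, 0, 0, -0.08, 0, -0.155, 0]}}

```text
time: 21.88
position: [0.5172, 0.0952, 0.201]
tool_rot: [2.213, 2.226, 0.008]
ft_force: [1.5, -0.3, -4.5]
finger_gap: 0.0634
```

Call:
{"fn": "carry_out", "kwargs": {"targets": [0, -0.05, 0, 0, 0, 0, -0.1, 0, 0, 0, 0, -0.15, 0, 0, 0, 0, -0.2, 0, 0, 0, 0, -0.25, 0, 0, 0]}}

```text
time: 22.5
position: [0.516, -0.1579, 0.1982]
tool_rot: [2.219, 2.224, 0.0]
ft_force: [0.1, 0.2, -2.7]
finger_gap: 0.0633
```

Call:
{"fn": "carry_out", "kwargs": {"targets": [0, -0.05, 0, 0, 0, 0, -0.1, 0, 0, 0, 0, -0.14, 0, 0, 0, 0, -0.168, 0, 0, 0, 0, -0.173, 0, 0, 0]}}

```text
time: 23.12
position: [0.5156, -0.3319, 0.1976]
tool_rot: [-2.223, -2.219, 0.001]
ft_force: [0.6, 0.3, -4.1]
finger_gap: 0.0631
```

Call:
{"fn": "carry_out", "kwargs": {"targets": [0, 0, 0, 0, 0, 0, 0, 0, 0, 0]}}

```text
time: 23.38
position: [0.5172, -0.3277, 0.1979]
tool_rot: [-2.216, -2.226, -0.001]
ft_force: [1.0, -0.2, -4.2]
finger_gap: 0.0634
```

Run:
```python
from h import *
o=env.get_obs();print(o["time"],o["position"],o["finger_gap"],o["ft_force"],o["joint_vel"].round(3)); c,_=look([],"w20");save(c,"w20.png");print(fwd([.5169,-.3304,.15]))
```

```text
23.375 [ 0.51718805 -0.32766626  0.19785613] 0.06338946304920073 [ 0.98497816 -0.20102927 -4.22882247] [-0.004  0.     0.005 -0.002  0.002  0.001  0.004]
[-0.00263744 -0.00032869  0.04784872]
```

View pics/w20.png

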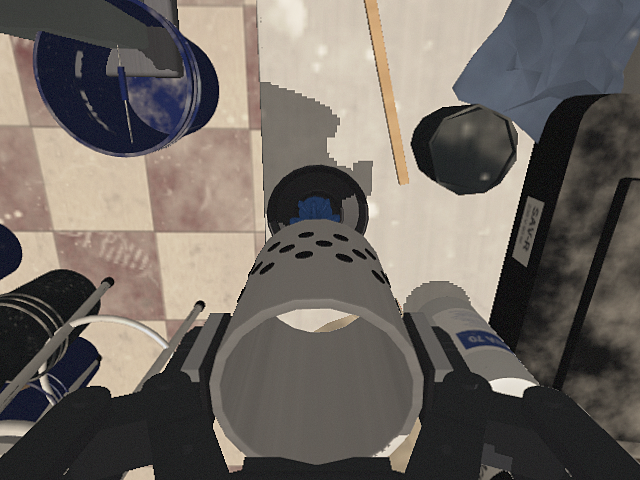

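Call:
{"fn": "carry_out", "kwargs": {"targets": [0, -0.0027, -0.0003, 0.025, 0, 0, -0.0027, -0.0003, 0.048, 0, 0, -0.0027, -0.0003, 0.048, 0, 0, -0.0027, -0.0003, 0.048, 0]}}

```text
time: 23.92
position: [0.5173, -0.3318, 0.1507]
tool_rot: [2.218, 2.224, 0.001]
ft_force: [-0.1, 0.5, -3.0]
finger_gap: 0.063
```

Run:
```python
from h import *
o=env.get_obs();print(o["time"],o["position"],o["finger_gap"],o["ft_force"],o["joint_vel"].round(3)); c,_=look([],"w21");save(c,"w21.png");print(fwd([.5168,-.3304,.07]))
s,_=look([],"s21","scene");save(s,"s21.png",4,(330,120,480,230))
```

```text
23.925 [ 0.51734261 -0.33180246  0.15070752] 0.06303308241592816 [-0.09991404  0.45337104 -3.04338238] [ 0.003 -0.01   0.001 -0.011 -0.001 -0.002 -0.001]
[ 0.00175664 -0.00083704  0.08101021]
```

View pics/w21.png

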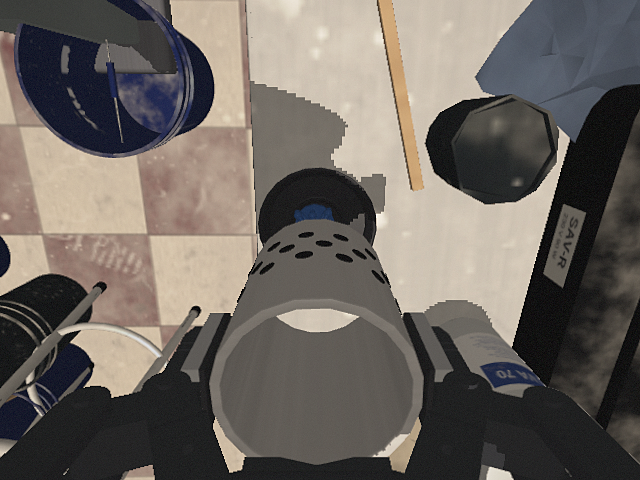

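View pics/s21.png

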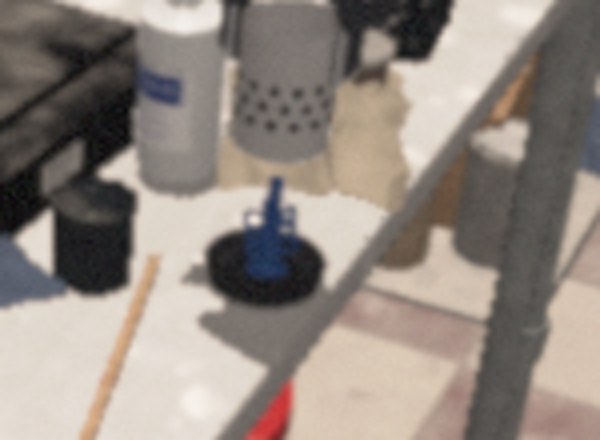

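Call:
{"fn": "carry_out", "kwargs": {"targets": [0, 0.0012, -0.0006, 0.015, 0, 0, 0.0012, -0.0006, 0.035, 0, 0, 0.0012, -0.0006, 0.055, 0, 0, 0.0012, -0.0006, 0.075, 0, 0, 0.0012, -0.0006, 0.078, 0]}}

```text
time: 24.65
position: [0.5146, -0.3302, 0.0692]
tool_rot: [-2.216, -2.221, 0.002]
ft_force: [-0.1, 0.6, -3.5]
finger_gap: 0.0634
```

Call:
{"fn": "carry_out", "kwargs": {"targets": [0, 0, 0, 0, 0, 0, 0, 0, 0, 0]}}

```text
time: 24.9
position: [0.5166, -0.3313, 0.0725]
tool_rot: [2.218, 2.222, 0.001]
ft_force: [0.8, 0.4, -3.7]
finger_gap: 0.063
```

Run:
```python
from h import *
o=env.get_obs();print(o["time"],o["position"],o["finger_gap"],o["ft_force"],o["joint_vel"].round(3)); c,_=look([],"w22");save(c,"w22.png");print(fwd([.5168,-.3304,.0495]))
```

```text
24.9 [ 0.51662408 -0.33133058  0.07253795] 0.06295477120156998 [ 0.79911031  0.41476499 -3.69436433] [-0.001 -0.007 -0.001 -0.    -0.001 -0.001 -0.001]
[0.00094737 0.00016973 0.02309101]
```

View pics/w22.png

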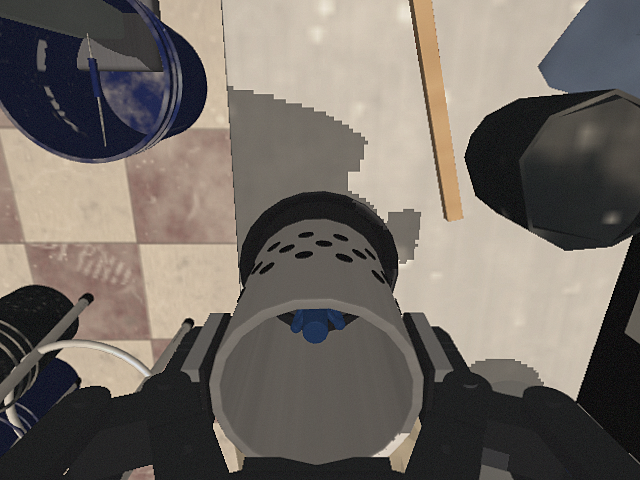

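Call:
{"fn": "carry_out", "kwargs": {"targets": [0, 0.0005, 0.0002, 0.006, 0, 0, 0.0005, 0.0002, 0.012, 0, 0, 0.0005, 0.0002, 0.017, 0, 0, 0.0005, 0.0002, 0.021, 0, 0, 0.0005, 0.0002, 0.0225, 0]}}

```text
time: 25.58
position: [0.5161, -0.3305, 0.0496]
tool_rot: [-2.219, -2.223, 0.001]
ft_force: [-3.7, 2.2, 9.9]
finger_gap: 0.0629
```

Call:
{"fn": "carry_out", "kwargs": {"targets": [0, 0, 0, 0.0005, 0, 0, 0, 0, 0.0005, 0]}}

```text
time: 25.82
position: [0.5161, -0.3305, 0.0497]
tool_rot: [-2.219, -2.223, 0.001]
ft_force: [-3.7, 1.9, 5.3]
finger_gap: 0.0633
```

Run:
```python
from h import *
o=env.get_obs();print(o["time"],o["position"],o["finger_gap"],o["ft_force"],o["joint_vel"].round(3)); c,_=look([],"w23");save(c,"w23.png",2,(200,180,440,460));s,_=look([],"s23","scene");save(s,"s23.png",4,(330,120,480,230))
```

```text
25.825 [ 0.51607786 -0.33050068  0.04969395] 0.0632740208638127 [-3.6799738   1.89958589  5.30722312] [-0.    -0.001 -0.     0.001  0.001  0.001 -0.   ]
```

View pics/w23.png

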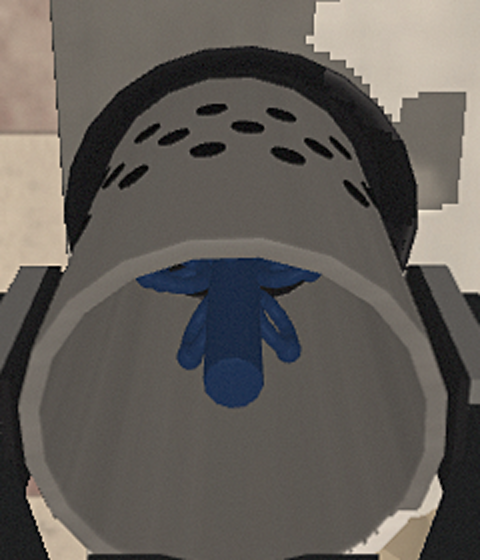

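View pics/s23.png

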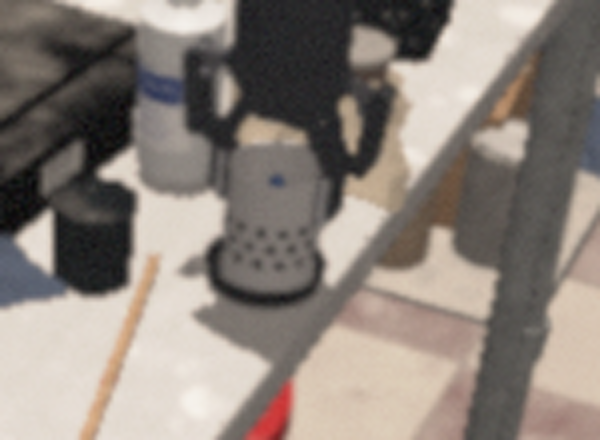

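Call:
{"fn": "carry_out", "kwargs": {"targets": [0.9, 0, 0, -0.0003, 0, 1, 0, 0, -0.0003, 0, 1, 0, 0, -0.0003, 0, 1, 0, 0, -0.02, 0, 1, 0, 0, -0.06, 0]}}

```text
time: 26.55
position: [0.5153, -0.3299, 0.109]
tool_rot: [-2.217, -2.222, 0.001]
ft_force: [0.5, -0.6, 0.5]
finger_gap: 0.0852
```

Call:
{"fn": "carry_out", "kwargs": {"targets": [1, 0, 0, -0.05, 0, 1, 0.04, 0, -0.1, 0, 1, 0.1, 0, -0.15, 0, 1, 0.16, 0, -0.18, 0, 1, 0.22, 0, -0.18, 0]}}

```text
time: 27.18
position: [0.5168, -0.1258, 0.2905]
tool_rot: [2.217, 2.219, 0.004]
ft_force: [0.8, 0.1, -0.2]
finger_gap: 0.0855
```

Call:
{"fn": "carry_out", "kwargs": {"targets": [1, 0.06, 0, 0, 0, 1, 0.12, 0, 0, 0, 1, 0.18, 0, 0, 0, 1, 0.24, 0, 0, 0, 1, 0.3, 0, 0, 0]}}

```text
time: 27.8
position: [0.515, 0.1748, 0.2882]
tool_rot: [2.218, 2.222, 0.002]
ft_force: [1.4, -0.8, -0.3]
finger_gap: 0.0854
```

Run:
```python
from h import *
o=env.get_obs();print(o["time"],o["position"],o["qpos"].round(2))
print(fwd([.52,.333,.295]))
s,_=look([],"s24","scene");save(s,"s24.png")
```

```text
27.8 [0.51498234 0.17478192 0.28815977] [ 0.1   0.27 -0.65  1.77  0.18  1.16 -0.6 ]
[ 0.1582085   0.0053027  -0.00684679]
```

View pics/s24.png

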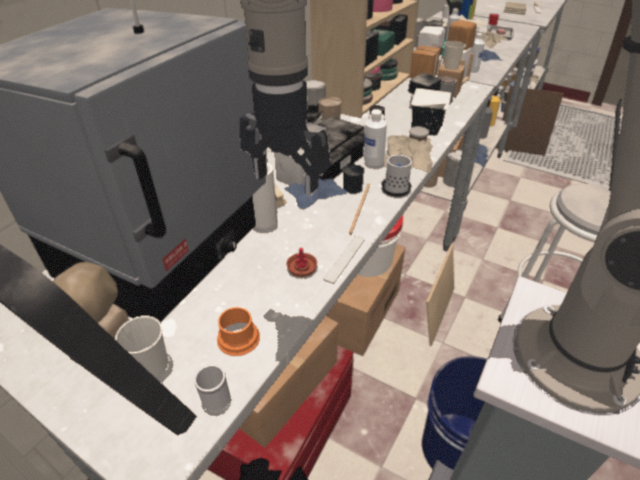

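Call:
{"fn": "carry_out", "kwargs": {"targets": [1, 0.05, 0.002, -0.005, 0, 1, 0.09, 0.004, -0.01, 0, 1, 0.09, 0.004, -0.01, 0, 1, 0.09, 0.004, -0.01, 0]}}

```text
time: 28.35
position: [0.5191, 0.2621, 0.297]
tool_rot: [2.219, 2.223, -0.0]
ft_force: [0.4, -0.9, -0.2]
finger_gap: 0.0853
```

Run:
```python
from h import *
o=env.get_obs();print(o["time"],o["position"])
c,_=look([],"w25");save(c,"w25.png")
s=env.capture("scene")
for z in(0,.1,.2,.3,.4): print(z,onz(s,(185,430),z),onz(s,(40,300),z))
s=env.capture("side");save(s,"side25.png",2,(130,30,450,330))
```

```text
28.35 [0.51908291 0.26205911 0.29703328]
0 [0.52806179 0.47798267 0.        ] [1.00212019 0.43499131 0.        ]
0.1 [0.4746385  0.50375776 0.1       ] [0.87996159 0.46699986 0.1       ]
0.2 [0.42121522 0.52953285 0.2       ] [0.75780299 0.49900841 0.2       ]
0.3 [0.36779193 0.55530794 0.3       ] [0.63564439 0.53101696 0.3       ]
0.4 [0.31436865 0.58108303 0.4       ] [0.51348579 0.56302551 0.4       ]
```

View pics/w25.png

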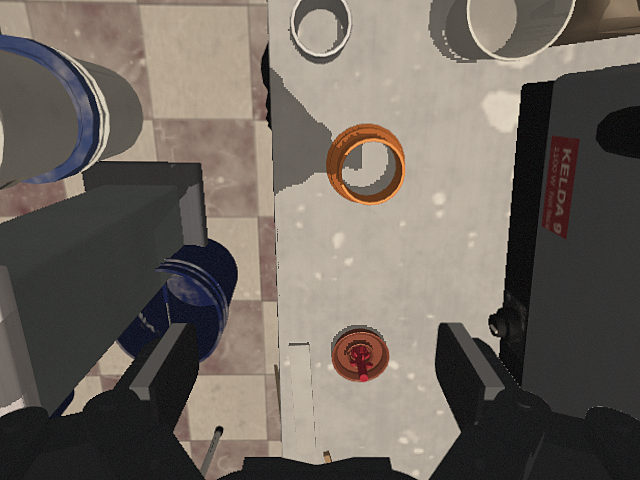

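View pics/side25.png

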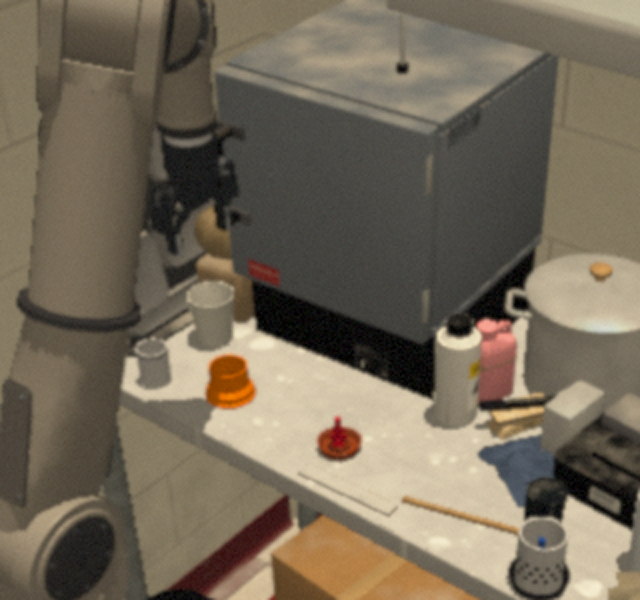

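Call:
{"fn": "carry_out", "kwargs": {"targets": [1, 0.035, 0, 0, 0, 1, 0.07, 0, 0, 0, 1, 0.07, 0, 0, 0, 1, 0.07, 0, 0, 0]}}

```text
time: 29.0
position: [0.5193, 0.3314, 0.2963]
tool_rot: [2.22, 2.221, -0.001]
ft_force: [-0.2, -0.2, -0.2]
finger_gap: 0.0853
```

Run:
```python
from h import *
o=env.get_obs();print(o["time"],o["position"],o["qpos"].round(2))
c,_=look([],"w26");save(c,"w26.png")
```

```text
29.0 [0.51934246 0.33141933 0.29630889] [-0.17  0.41 -0.68  1.59  0.27  1.24 -0.89]
```

View pics/w26.png

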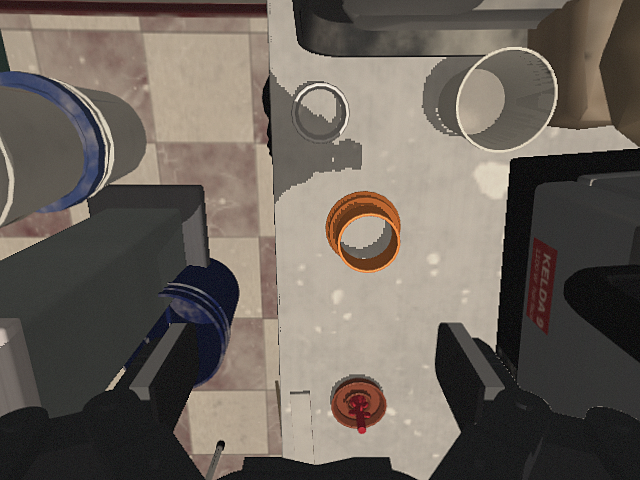

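Run:
```python
from h import *
c,_=pickle.load(open("v_w26.pkl","rb"))
s=env.capture("scene");save(s,"s27.png",3,(0,220,240,420+60))
for a in((300,45),(303,50),(295,20)): print(tri([ray(c,a),ray(s,(190,428))]),[onz(c,a,z)[:2].round(3) for z in(0,.05,.1)])
d=env.capture("side");save(d,"side27.png",4,(130,140,280,260))
```

```text
(array([0.50701807, 0.47059105, 0.022158  ]), [np.float64(0.00788104942670728), np.float64(0.007881049426707233)]) [array([0.502, 0.467]), array([0.504, 0.461]), array([0.505, 0.455])]
(array([0.50999431, 0.46802842, 0.01555719]), [np.float64(0.008819530441574942), np.float64(0.008819530441575024)]) [array([0.505, 0.462]), array([0.506, 0.457]), array([0.508, 0.451])]
(array([0.5000777 , 0.48153981, 0.04290126]), [np.float64(0.0011925932437453523), np.float64(0.001192593243745537)]) [array([0.497, 0.488]), array([0.5  , 0.479]), array([0.502, 0.471])]
```

View pics/s27.png

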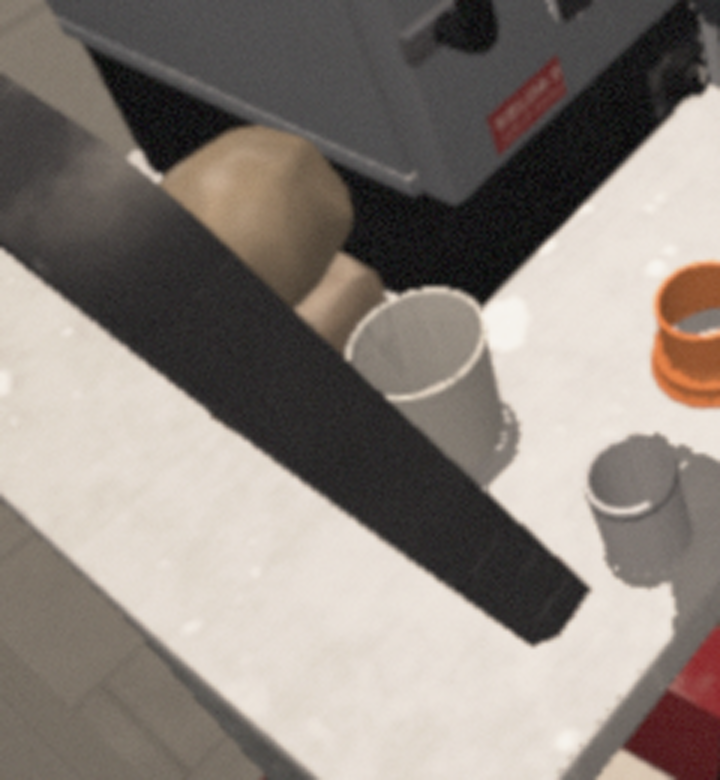

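View pics/side27.png

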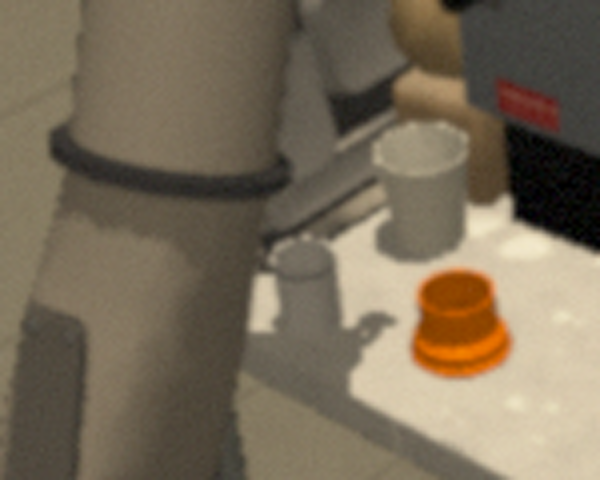

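Run:
```python
import cv2
im=cv2.imread("pics/side0.png");cv2.imwrite("pics/side0z.png",cv2.resize(im[40:240,130:290],None,fx=4,fy=3.0))
im=cv2.imread("pics/scene0.png");cv2.imwrite("pics/sc0z.png",cv2.resize(im[180:480,0:240],None,fx=2,fy=2))
```

```text
(no output)
```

View pics/side0z.png

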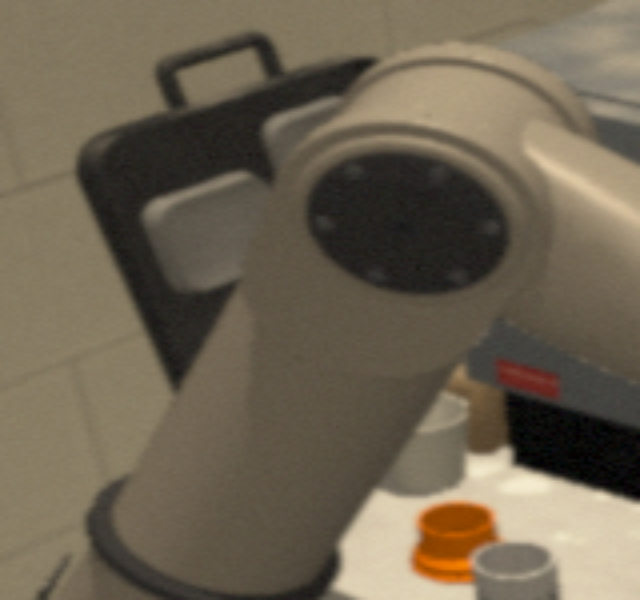

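Run:
```python
from h import *
d=env.capture("side")
for px in((150,93),(174,167),(195,52)):
    o,v=ray(d,px)
    for x in(.48,.5,.52):
        t=(x-o[0])/v[0];print(px,x,(o+v*t).round(3))
s=env.capture("scene")
```

```text
(150, 93) 0.48 [0.48  0.526 0.419]
(150, 93) 0.5 [0.5   0.553 0.403]
(150, 93) 0.52 [0.52  0.581 0.388]
(174, 167) 0.48 [0.48  0.478 0.19 ]
(174, 167) 0.5 [0.5   0.505 0.17 ]
(174, 167) 0.52 [0.52  0.532 0.15 ]
(195, 52) 0.48 [0.48  0.306 0.592]
(195, 52) 0.5 [0.5  0.33 0.58]
(195, 52) 0.52 [0.52  0.353 0.568]
```

Run:
```python
from h import *
c,_=pickle.load(open("v_w26.pkl","rb"));save(c,"w26c.png",6,(270,60,370,160));save(c,"w26d.png",5,(310,170,420,290))
```

```text
(no output)
```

View pics/w26c.png

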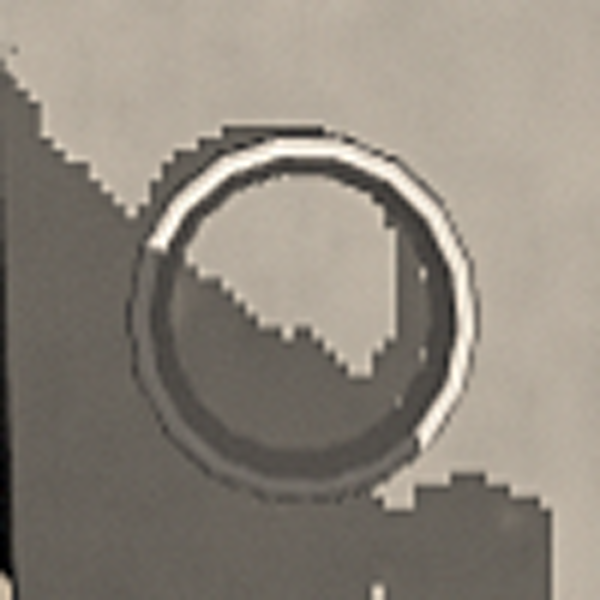

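View pics/w26d.png

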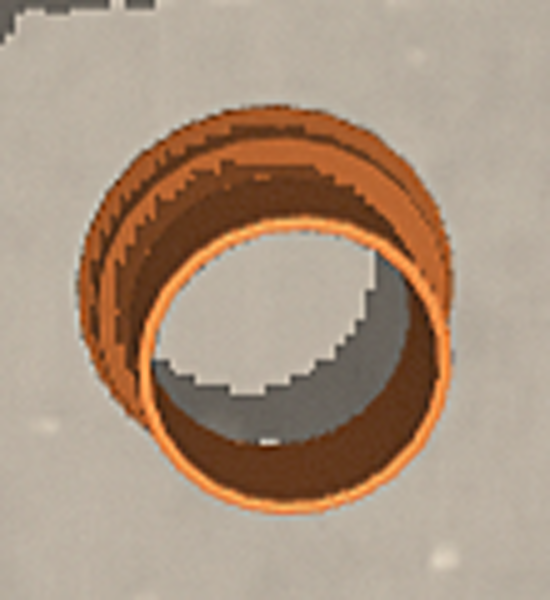

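Run:
```python
from h import *
print("sf out",fitbox("w26",(130,133,478,500),6,(270,60),[(.025,.066)],[.52,.41]))
print("sf in",fitbox("w26",(152,158,455,480),6,(270,60),[(.022,.066)],[.52,.41]))
print("collar",fitbox("w26",(139,215,452,514),5,(310,170),[(.031,.056)],[.57,.28]))
```

```text
sf out (array([0.52091746, 0.40604996]), array([-0.05, -0.06,  0.05,  0.07]))
sf in (array([0.52084783, 0.40584314]), array([-0.3 , -0.11,  0.3 ,  0.13]))
collar (array([0.56875088, 0.28450765]), array([-0.42, -0.1 ,  0.42,  0.14]))
```

Call:
{"fn": "carry_out", "kwargs": {"targets": [1, 0, 0, 0, -10.5, 1, 0, 0, 0, -21, 1, 0, 0, 0, -31.5, 1, 0, 0, 0, -42, 1, 0, 0, 0, -52.5]}}

```text
time: 29.88
position: [0.5191, 0.3323, 0.2966]
tool_rot: [0.999, 2.978, -0.0]
ft_force: [-0.2, 0.1, 1.2]
finger_gap: 0.0853
```

Call:
{"fn": "carry_out", "kwargs": {"targets": [1, 0, 0, 0, -10.5, 1, 0, 0, 0, -21, 1, 0, 0, 0, -31.5, 1, 0, 0, 0, -42, 1, 0, 0, 0, -52.5]}}

```text
time: 30.5
position: [0.5192, 0.3323, 0.2965]
tool_rot: [-0.421, 3.113, -0.001]
ft_force: [-0.0, -0.1, -0.9]
finger_gap: 0.0855
```

Call:
{"fn": "carry_out", "kwargs": {"targets": [1, 0, 0, 0, -10.5, 1, 0, 0, 0, -21, 1, 0, 0, 0, -31.5, 1, 0, 0, 0, -42, 1, 0, 0, 0, -52.5]}}

```text
time: 31.12
position: [0.5192, 0.3322, 0.2965]
tool_rot: [1.754, -2.606, 0.001]
ft_force: [0.3, -0.3, 0.0]
finger_gap: 0.0853
```

Call:
{"fn": "carry_out", "kwargs": {"targets": [1, 0, 0, 0, -10.5, 1, 0, 0, 0, -21, 1, 0, 0, 0, -22.5, 1, 0, 0, 0, -22.5]}}

```text
time: 31.62
position: [0.519, 0.3326, 0.2965]
tool_rot: [2.22, -2.223, 0.0]
ft_force: [-0.5, -0.0, 0.3]
finger_gap: 0.0851
```

Run:
```python
from h import *
o=env.get_obs();y,Rm=yaw();print(o["time"],o["position"],o["qpos"].round(2),np.degrees(np.arctan2(Rm[1,0],Rm[0,0])))
print(fwd([.5214,.406,.10]))
c,_=look([],"w28");save(c,"w28.png")
```

```text
31.625 [0.51902539 0.33259316 0.29645694] [ 0.18  0.67 -1.33  1.57  0.66  1.43  1.94] -90.0854810816206
[-0.07345378 -0.00225783  0.19644077]
```

View pics/w28.png

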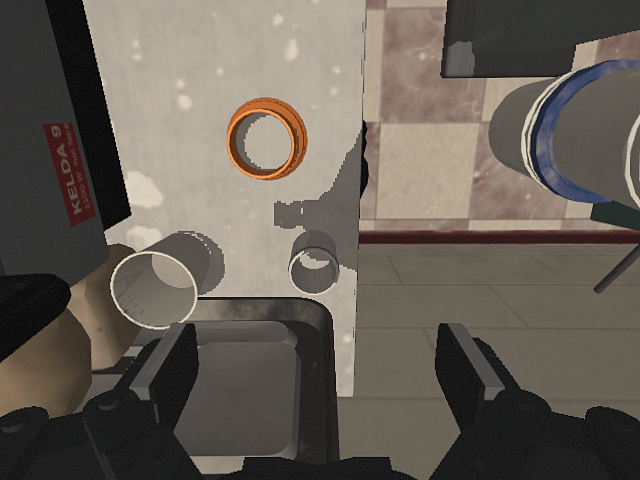

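Run:
```python
from h import *
c,_=pickle.load(open("v_w28.pkl","rb"));save(c,"w28c.png",6,(270,210,370,310))
```

```text
(no output)
```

View pics/w28c.png

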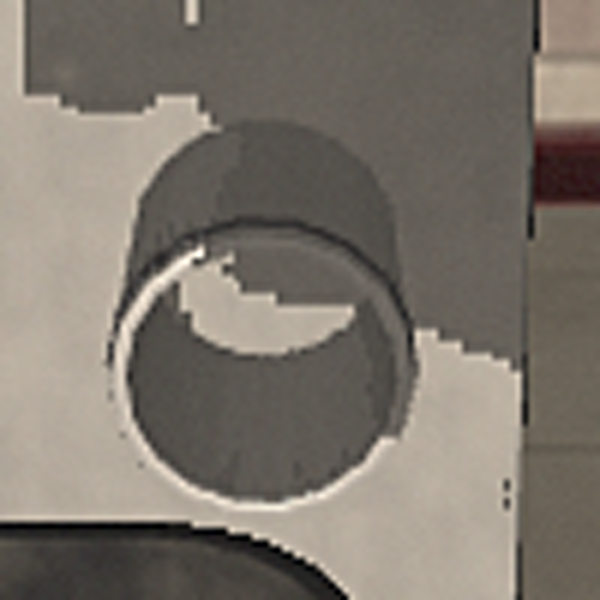

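Run:
```python
from h import *
print("sf out",fitbox("w28",(112,223,413,510),6,(270,210),[(.025,.066)],[.52,.41]))
print("sf in",fitbox("w28",(127,237,398,497),6,(270,210),[(.022,.066)],[.52,.41]))
```

```text
sf out (array([0.52073688, 0.40454899]), array([-0.53,  0.15,  0.53, -0.14]))
sf in (array([0.52073793, 0.4044954 ]), array([ 0.04,  0.72, -0.04, -0.77]))
```

Call:
{"fn": "carry_out", "kwargs": {"targets": [1, -0.03, -0.001, 0.04, 0, 1, -0.06, -0.002, 0.09, 0, 1, -0.0726, -0.002, 0.14, 0, 1, -0.0726, -0.002, 0.185, 0, 1, -0.0726, -0.002, 0.19, 0]}}

```text
time: 32.3
position: [0.5197, 0.4038, 0.1033]
tool_rot: [2.218, -2.217, 0.001]
ft_force: [0.8, -0.3, -0.1]
finger_gap: 0.085
```

Call:
{"fn": "carry_out", "kwargs": {"targets": [1, 0, 0, 0, 0, 1, 0, 0, 0, 0]}}

```text
time: 32.55
position: [0.5216, 0.4065, 0.1091]
tool_rot: [-2.22, 2.218, -0.0]
ft_force: [0.1, -0.4, 0.2]
finger_gap: 0.0852
```

Run:
```python
from h import *
o=env.get_obs();y,Rm=yaw();print(o["time"],o["position"],o["qpos"].round(2),o["ft_force"],o["joint_vel"].round(3))
print(fwd([.5210,.4052,.03]))
c,_=look([],"w29");save(c,"w29.png")
```

```text
32.55 [0.5216155  0.40645691 0.10906286] [-0.04  0.89 -1.15  1.64  0.86  1.2   1.76] [ 0.14070941 -0.40929787  0.18767757] [ 0.     0.     0.004  0.004  0.004 -0.003  0.   ]
[0.00144593 0.00081399 0.07905783]
```

View pics/w29.png

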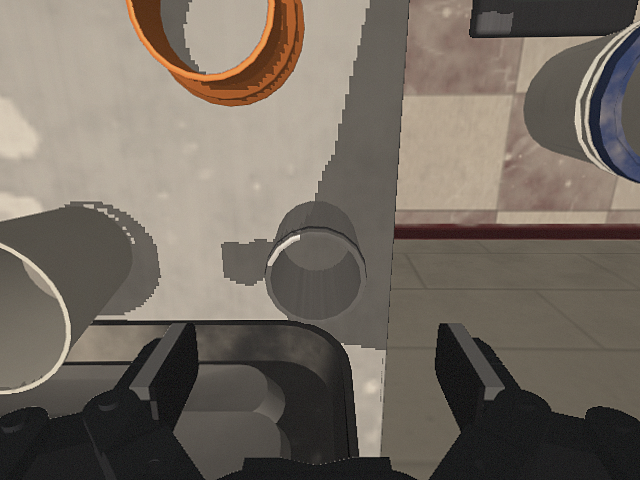

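Call:
{"fn": "carry_out", "kwargs": {"targets": [1, 0.0014, 0.0006, 0.03, 0, 1, 0.0014, 0.0006, 0.06, 0, 1, 0.0014, 0.0006, 0.078, 0, 1, 0.0014, 0.0006, 0.078, 0, 0, 0.0014, 0.0006, 0.078, 0]}}

```text
time: 33.22
position: [0.5203, 0.4049, 0.0293]
tool_rot: [-2.223, 2.218, 0.001]
ft_force: [0.2, 0.4, 0.3]
finger_gap: 0.0696
```

Call:
{"fn": "carry_out", "kwargs": {"targets": [0, 0, 0, 0, 0, 0, 0, 0, 0, 0, 0, 0, 0, 0, 0, 0, 0, 0, 0, 0]}}

```text
time: 33.72
position: [0.5208, 0.4049, 0.0302]
tool_rot: [-2.222, 2.218, -0.0]
ft_force: [0.7, -0.7, 4.9]
finger_gap: 0.0493
```

Run:
```python
from h import *
o=env.get_obs();y,Rm=yaw();print(o["time"],o["position"],o["qpos"].round(2),o["ft_force"],o["finger_gap"])
c,_=look([],"w30");save(c,"w30.png")
```

```text
33.725 [0.52083787 0.40490016 0.03015536] [-0.07  0.97 -1.08  1.68  0.95  1.1   1.7 ] [ 0.71119181 -0.718166    4.87488818] 0.04932328058749369
```

View pics/w30.png

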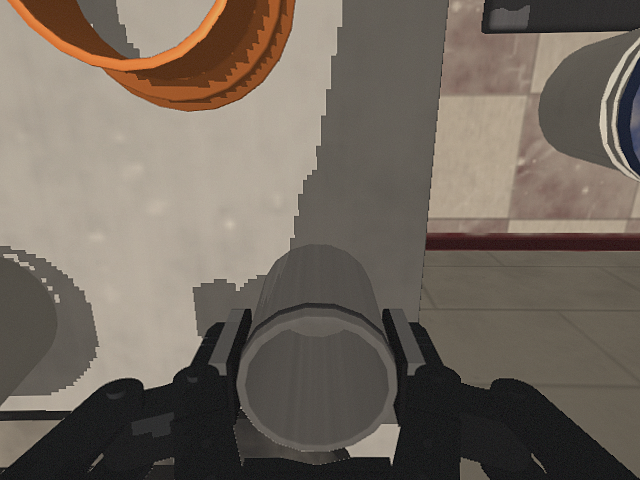

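Call:
{"fn": "carry_out", "kwargs": {"targets": [0, 0, 0, -0.025, 0, 0, 0, 0, -0.07, 0, 0, 0, 0, -0.12, 0, 0, 0.03, -0.003, -0.15, 0, 0, 0.08, -0.01, -0.16, 0]}}

```text
time: 34.4
position: [0.5296, 0.3265, 0.1929]
tool_rot: [-2.224, 2.211, 0.0]
ft_force: [1.8, 0.3, -1.3]
finger_gap: 0.0489
```

Call:
{"fn": "carry_out", "kwargs": {"targets": [0, 0.05, -0.008, 0, 0, 0, 0.1, -0.016, 0, 0, 0, 0.15, -0.024, 0, 0, 0, 0.2, -0.032, 0, 0, 0, 0.25, -0.038, 0, 0]}}

```text
time: 35.02
position: [0.5688, 0.0727, 0.1899]
tool_rot: [-2.224, 2.219, -0.002]
ft_force: [0.5, 0.7, -2.6]
finger_gap: 0.049
```

Run:
```python
from h import *
o=env.get_obs();y,Rm=yaw();print(o["time"],o["position"],o["qpos"].round(2),o["finger_gap"])
c,_=look([],"w31");save(c,"w31.png"); print(fwd([.5706,.0580,.15]))
```

```text
35.025 [0.56881938 0.07270358 0.18992231] [ 0.66  0.73 -1.31  1.79  0.75  1.24  2.28] 0.04899976022877602
[ 0.00574307 -0.00020185  0.03851533]
```

View pics/w31.png

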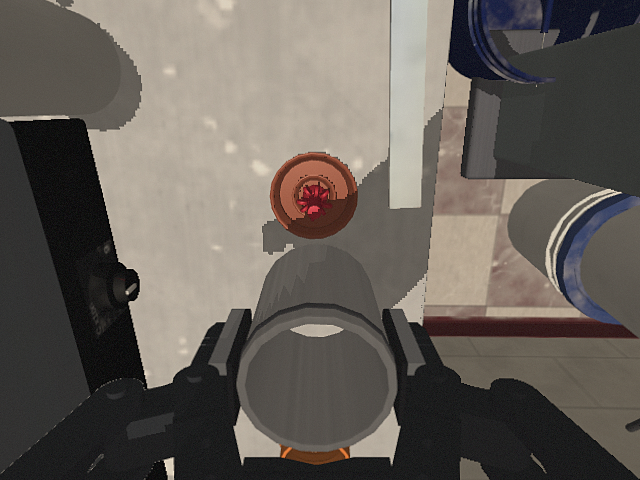

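Call:
{"fn": "carry_out", "kwargs": {"targets": [0, 0.008, 0, 0, 0, 0, 0.008, 0, 0, 0, 0, 0.008, 0, 0, 0]}}

```text
time: 35.45
position: [0.5684, 0.0681, 0.1891]
tool_rot: [-2.226, 2.216, -0.0]
ft_force: [-0.1, 0.2, -1.0]
finger_gap: 0.0492
```

Run:
```python
from h import *
o=env.get_obs();y,Rm=yaw();print(o["time"],o["position"],o["qpos"].round(2),o["joint_vel"].round(3))
c,_=look([],"w32");save(c,"w32c.png",6,(262,140,372,240)); print(fwd([.5706,.0580,.15]))
```

```text
35.45 [0.56841426 0.06806479 0.18912411] [ 0.67  0.73 -1.32  1.79  0.75  1.24  2.29] [-0.006  0.003  0.005 -0.001  0.002  0.     0.002]
[ 0.01000895 -0.00208483  0.03896128]
```

View pics/w32c.png

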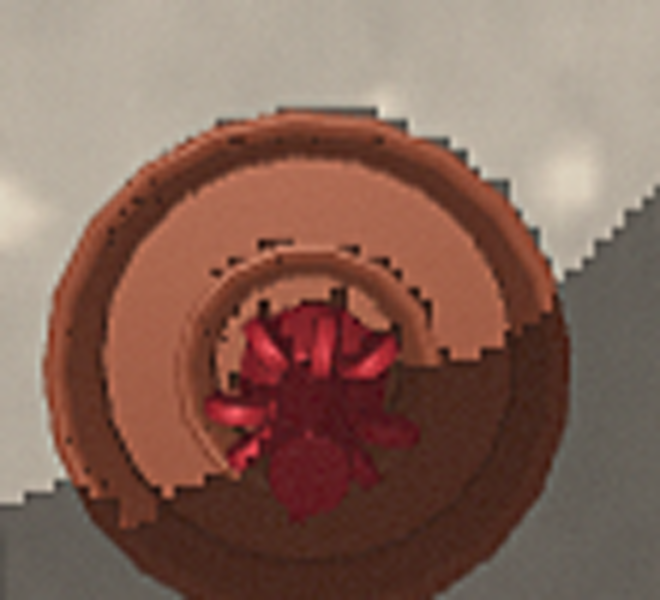

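Run:
```python
from h import *
c,_=pickle.load(open("v_w32.pkl","rb"));save(c,"w32d.png",6,(262,200,372,270))
```

```text
(no output)
```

View pics/w32d.png

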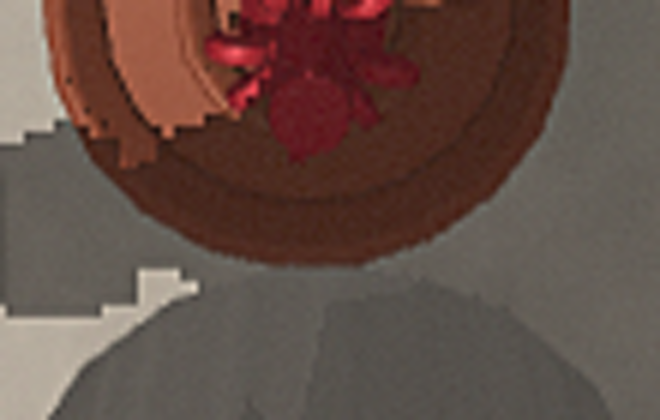

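Run:
```python
from h import *
print(fitbox("w32",(44,110,572,266+360),6,(262,140),[(.035,0),(.035,.013)],[.57,.06]))
print(fitbox("w32",(44,110,572,266+360),6,(262,140),[(.035,0)],[.57,.06]))
c,_=pickle.load(open("v_w32.pkl","rb"));print("tree top",onz(c,(262+310.5/6-.5,140+478/6-.5),.057))
```

```text
(array([0.56989436, 0.06036159]), array([-0.32, -1.36,  0.32,  1.53]))
(array([0.56999267, 0.0622349 ]), array([ 1.37,  1.04, -1.37, -1.29]))
tree top [0.56933771 0.06130766 0.057     ]
```

Call:
{"fn": "carry_out", "kwargs": {"targets": [0, 0.0083, -0.0019, 0.03, 0, 0, 0.0083, -0.0019, 0.06, 0, 0, 0.0083, -0.0019, 0.086, 0, 0, 0.0083, -0.0019, 0.086, 0, 0, 0.0083, -0.0019, 0.086, 0]}}

```text
time: 36.12
position: [0.5712, 0.0589, 0.1034]
tool_rot: [-2.224, 2.217, -0.0]
ft_force: [-1.1, 0.1, -0.6]
finger_gap: 0.0491
```

Run:
```python
from h import *
o=env.get_obs();y,Rm=yaw();print(o["time"],o["position"],o["qpos"].round(2),o["joint_vel"].round(3))
c,_=look([],"w33");save(c,"w33.png",3,(220,160,420,350)); print(fwd([.5703,.0597,.06]))
s,_=look([],"s33","scene");save(s,"s33.png",4,(230,190,380,300))
```

```text
36.125 [0.57118373 0.05887728 0.10344715] [ 0.63  0.82 -1.22  1.86  0.87  1.12  2.23] [ 0.009 -0.01  -0.01  -0.007  0.002 -0.004 -0.001]
[-0.00094548  0.00121495  0.04376449]
```

View pics/w33.png

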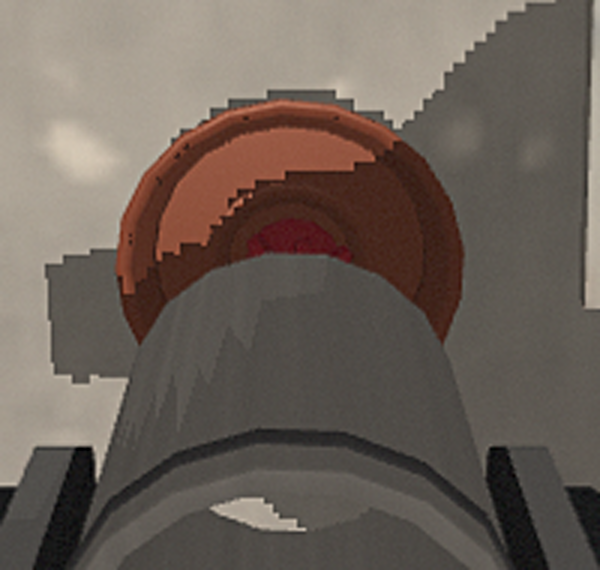

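View pics/s33.png

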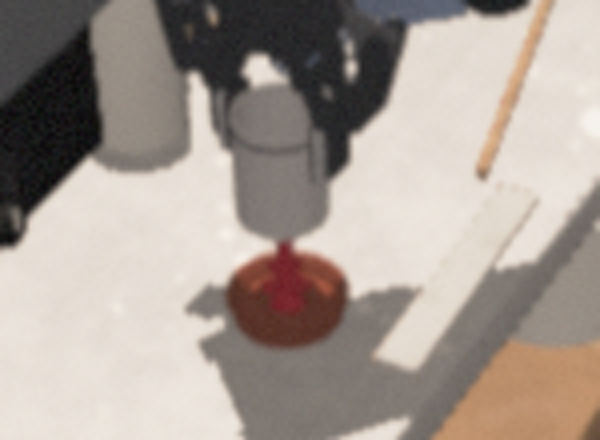

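Call:
{"fn": "carry_out", "kwargs": {"targets": [0, -0.0007, 0.0005, 0.012, 0, 0, -0.0007, 0.0005, 0.025, 0, 0, -0.0007, 0.0005, 0.038, 0, 0, -0.0007, 0.0005, 0.045, 0, 0, -0.0007, 0.0005, 0.045, 0]}}

```text
time: 36.85
position: [0.5698, 0.0586, 0.0568]
tool_rot: [2.223, -2.218, -0.001]
ft_force: [0.3, -0.2, -1.3]
finger_gap: 0.0492
```

Run:
```python
from h import *
o=env.get_obs();y,Rm=yaw();print(o["time"],o["position"],o["ft_force"],o["joint_vel"].round(3))
c,_=look([],"w34");save(c,"w34.png",3,(220,180,420,370)); print(fwd([.5703,.0597,.035]))
```

```text
36.85 [0.56976955 0.05860192 0.05675297] [ 0.31323436 -0.21481994 -1.31085512] [ 0.003 -0.014 -0.019 -0.012 -0.006  0.006  0.005]
[-0.00094943 -0.00018518  0.02230372]
```

View pics/w34.png

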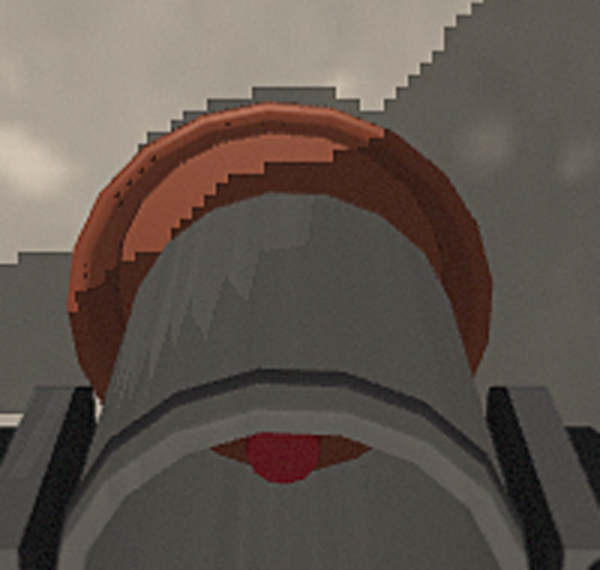

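Call:
{"fn": "carry_out", "kwargs": {"targets": [0, -0.0009, -0.0006, 0.006, 0, 0, -0.0009, -0.0006, 0.012, 0, 0, -0.0009, -0.0006, 0.017, 0, 0, -0.0009, -0.0006, 0.021, 0, 0, -0.0009, -0.0006, 0.0225, 0]}}

```text
time: 37.52
position: [0.5706, 0.0594, 0.0351]
tool_rot: [2.223, -2.219, 0.0]
ft_force: [-4.0, -2.8, 9.7]
finger_gap: 0.0492
```

Call:
{"fn": "carry_out", "kwargs": {"targets": [0, 0, 0, 0, 0, 0, 0, 0, 0, 0]}}

```text
time: 37.78
position: [0.5707, 0.0594, 0.0352]
tool_rot: [2.223, -2.219, 0.0]
ft_force: [-1.4, -1.1, 1.7]
finger_gap: 0.0494
```

Run:
```python
from h import *
o=env.get_obs();y,Rm=yaw();print(o["time"],o["position"],o["ft_force"],o["joint_vel"].round(3))
c,_=look([],"w35");save(c,"w35.png",2,(180,200,460,470)); 
s,_=look([],"s35","scene");save(s,"s35.png",4,(230,190,380,300))
```

```text
37.775 [0.5707092  0.05943152 0.03515803] [-1.40438329 -1.06798404  1.72703833] [ 0.001 -0.    -0.001  0.001 -0.     0.     0.001]
```

View pics/w35.png

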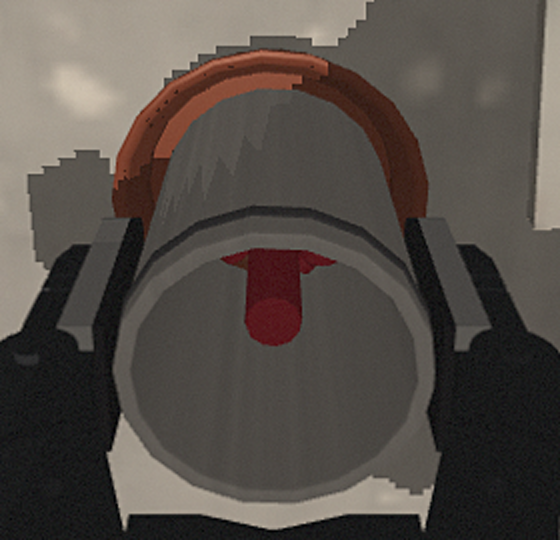

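View pics/s35.png

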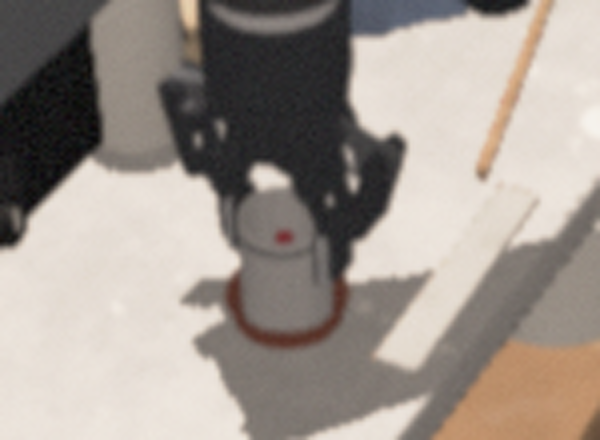

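Call:
{"fn": "carry_out", "kwargs": {"targets": [0.8, 0, 0, 0, 0, 1, 0, 0, 0, 0, 1, 0, 0, 0, 0, 1, 0, 0, -0.02, 0, 1, 0, 0, -0.06, 0]}}

```text
time: 38.5
position: [0.57, 0.0594, 0.0956]
tool_rot: [2.223, -2.218, -0.002]
ft_force: [1.5, 0.2, 0.9]
finger_gap: 0.0854
```

Call:
{"fn": "carry_out", "kwargs": {"targets": [1, 0, 0, -0.05, 0, 1, 0, 0, -0.1, 0, 1, -0.03, 0.01, -0.15, 10, 1, -0.07, 0.02, -0.17, 20, 1, -0.1, 0.03, -0.17, 30]}}

```text
time: 39.12
position: [0.5405, 0.1625, 0.2687]
tool_rot: [-1.565, 2.718, -0.001]
ft_force: [-1.2, 0.2, 0.1]
finger_gap: 0.0854
```

Call:
{"fn": "carry_out", "kwargs": {"targets": [1, 0, 0, 0, 10.5, 1, 0, 0, 0, 21, 1, 0, 0, 0, 31.5, 1, 0, 0, 0, 42, 1, 0, 0, 0, 52.5]}}

```text
time: 39.75
position: [0.5402, 0.1603, 0.2664]
tool_rot: [-0.201, 3.134, 0.001]
ft_force: [0.1, -0.5, -0.2]
finger_gap: 0.0856
```

Call:
{"fn": "carry_out", "kwargs": {"targets": [1, 0, 0, 0, 10.5, 1, 0, 0, 0, 21, 1, 0, 0, 0, 31.5, 1, 0, 0, 0, 42, 1, 0, 0, 0, 52.5]}}

```text
time: 40.38
position: [0.5401, 0.1604, 0.2664]
tool_rot: [1.206, 2.9, 0.002]
ft_force: [0.2, 1.1, -0.0]
finger_gap: 0.0854
```

Run:
```python
from h import *
o=env.get_obs();y,Rm=yaw();print(o["time"],o["position"],o["qpos"].round(2),np.degrees(np.arctan2(Rm[1,0],Rm[0,0])))
```

```text
40.375 [0.54011566 0.16043668 0.26635221] [ 0.26  0.38 -0.84  1.74  0.3   1.16  0.12] 134.85595682501912
```

Call:
{"fn": "carry_out", "kwargs": {"targets": [1, 0.012, 0.02, -0.005, 10.5, 1, 0.025, 0.039, -0.012, 21, 1, 0.025, 0.039, -0.012, 31.5, 1, 0.025, 0.039, -0.012, 42, 1, 0.025, 0.039, -0.012, 45]}}

```text
time: 41.0
position: [0.5498, 0.2059, 0.2784]
tool_rot: [-2.221, -2.222, -0.002]
ft_force: [0.3, 0.1, 0.1]
finger_gap: 0.0853
```

Call:
{"fn": "carry_out", "kwargs": {"targets": [1, 0, 0, 0, 0, 1, 0, 0, 0, 0]}}

```text
time: 41.25
position: [0.5502, 0.2051, 0.2776]
tool_rot: [2.217, 2.226, 0.001]
ft_force: [-0.3, 0.1, 0.7]
finger_gap: 0.0854
```

Run:
```python
from h import *
o=env.get_obs();y,Rm=yaw();print(o["time"],o["position"],o["qpos"].round(2),np.degrees(np.arctan2(Rm[1,0],Rm[0,0])))
c,_=look([],"w36");save(c,"w36.png");save(c,"w36c.png",5,(270,40,400,160))
```

```text
41.25 [0.5502027  0.2051496  0.27764917] [ 0.07  0.37 -0.68  1.68  0.25  1.18 -0.68] 90.21451987482851
```

View pics/w36.png

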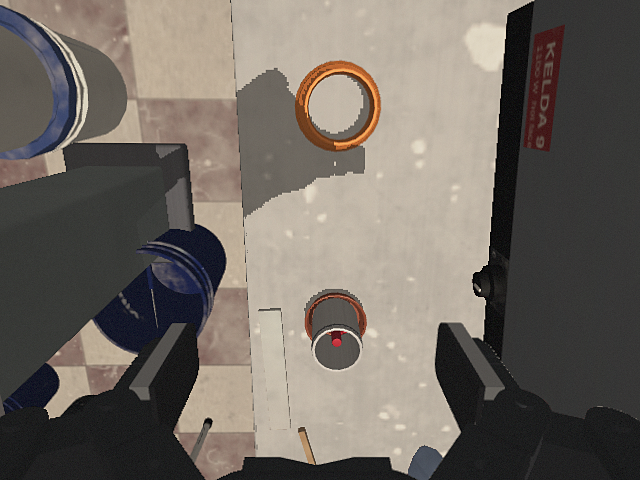

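View pics/w36c.png

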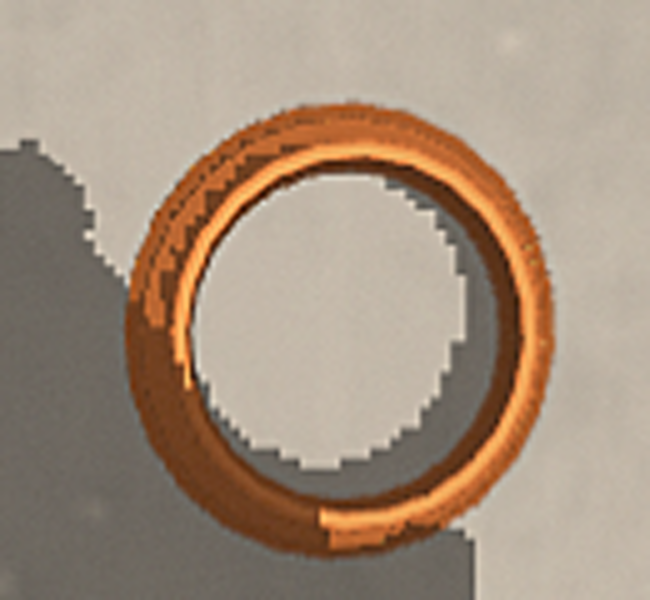

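Run:
```python
from h import *
print(fitbox("w36",(126,103,553,556),5,(270,40),[(.0415,0),(.0415,.016)],[.57,.28]))
print(fitbox("w36",(175,142,528,526),5,(270,40),[(.031,.056)],[.57,.28]))
print(fwd([.569,.2838,.10]))
```

```text
(array([0.56785117, 0.28457258]), array([-2.02, -1.88,  2.01,  2.33]))
(array([0.56798477, 0.28461358]), array([-1.74, -0.75,  1.74,  0.95]))
[0.07864793 0.01894563 0.17751132]
```

Call:
{"fn": "carry_out", "kwargs": {"targets": [1, 0.02, 0, 0.06, 0, 1, 0.04, 0, 0.12, 0, 1, 0.07, 0.005, 0.17, 0, 1, 0.079, 0.0185, 0.177, 0, 1, 0.079, 0.0185, 0.177, 0]}}

```text
time: 41.92
position: [0.5702, 0.2842, 0.1006]
tool_rot: [-2.219, -2.223, -0.002]
ft_force: [0.1, 0.2, -0.1]
finger_gap: 0.0857
```

Call:
{"fn": "carry_out", "kwargs": {"targets": [1, 0, 0, 0, 0, 1, 0, 0, 0, 0]}}

```text
time: 42.18
position: [0.5698, 0.2831, 0.1018]
tool_rot: [2.22, 2.221, 0.003]
ft_force: [-0.7, 0.4, 0.1]
finger_gap: 0.0854
```

Run:
```python
from h import *
o=env.get_obs();y,Rm=yaw();print(o["time"],o["position"],o["qpos"].round(2),o["ft_force"])
c,_=look([],"w37");save(c,"w37.png");print(fwd([.5687,.2842,.022]))
```

```text
42.175 [0.56975174 0.28306853 0.10179915] [-0.13  0.63 -0.6   1.73  0.43  0.92 -0.91] [-0.72041939  0.37329844  0.06962098]
[ 0.00107351 -0.00102758  0.07952802]
```

View pics/w37.png

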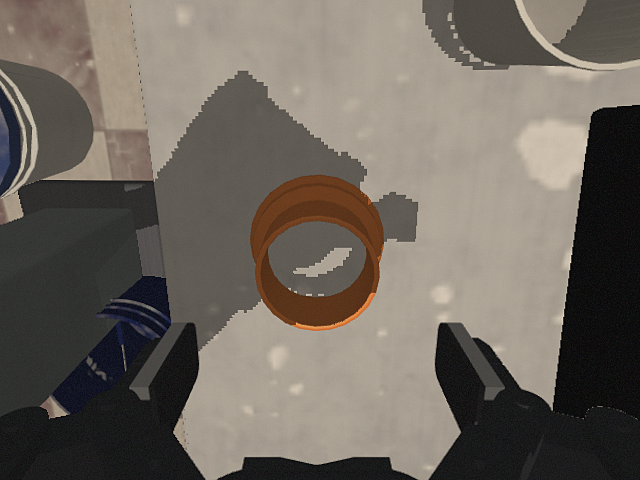

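Collar rim centred at (318,272) between the pads; descending and closing.

Call:
{"fn": "carry_out", "kwargs": {"targets": [1, 0.001, -0.0008, 0.03, 0, 1, 0.001, -0.0008, 0.06, 0, 1, 0.001, -0.0008, 0.078, 0, 1, 0.001, -0.0008, 0.079, 0, 0, 0.001, -0.0008, 0.079, 0]}}

```text
time: 42.85
position: [0.5686, 0.2852, 0.022]
tool_rot: [2.219, 2.223, 0.002]
ft_force: [-0.2, -0.3, 0.0]
finger_gap: 0.0699
```

Call:
{"fn": "carry_out", "kwargs": {"targets": [0, 0, 0, 0, 0, 0, 0, 0, 0, 0, 0, 0, 0, 0, 0, 0, 0, 0, 0, 0]}}

```text
time: 43.35
position: [0.5691, 0.2856, 0.0228]
tool_rot: [2.219, 2.223, 0.005]
ft_force: [1.0, -0.3, 5.7]
finger_gap: 0.06
```

Run:
```python
from h import *
o=env.get_obs();y,Rm=yaw();print(o["time"],o["position"],o["finger_gap"],o["ft_force"])
c,_=look([],"w38");save(c,"w38.png")
```

```text
43.35 [0.56914297 0.28558376 0.02283614] 0.05999580746208461 [ 0.9678973  -0.28584558  5.68127902]
```

View pics/w38.png

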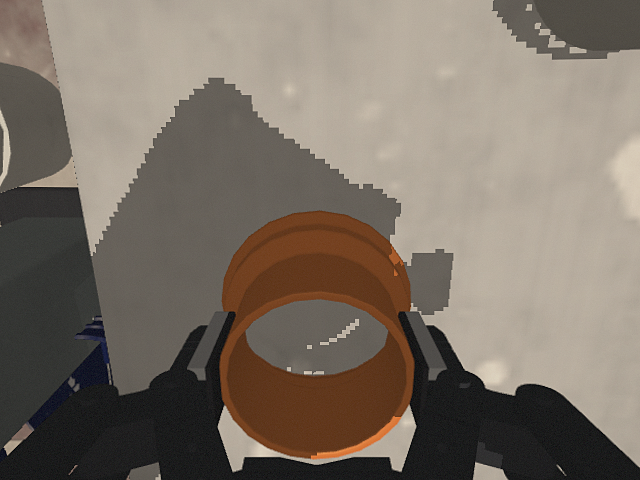

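Call:
{"fn": "carry_out", "kwargs": {"targets": [0, 0, 0, -0.02, 0, 0, 0, -0.01, -0.06, 0, 0, -0.02, -0.03, -0.11, 0, 0, -0.06, -0.05, -0.16, 0, 0, -0.11, -0.052, -0.2, 0]}}

```text
time: 44.02
position: [0.515, 0.1798, 0.2202]
tool_rot: [2.214, 2.227, 0.002]
ft_force: [0.9, -1.0, -0.9]
finger_gap: 0.0603
```

Call:
{"fn": "carry_out", "kwargs": {"targets": [0, -0.055, 0, -0.02, 0, 0, -0.11, 0, -0.03, 0, 0, -0.165, 0, -0.03, 0, 0, -0.22, 0, -0.03, 0, 0, -0.275, 0, -0.03, 0]}}

```text
time: 44.65
position: [0.5166, -0.0973, 0.2487]
tool_rot: [2.218, 2.223, 0.001]
ft_force: [0.9, 0.2, -1.0]
finger_gap: 0.0603
```

Call:
{"fn": "carry_out", "kwargs": {"targets": [0, -0.055, 0, 0, 0, 0, -0.11, 0, 0, 0, 0, -0.165, 0, 0, 0, 0, -0.22, 0, 0, 0, 0, -0.26, 0, 0, 0]}}

```text
time: 45.28
position: [0.5166, -0.3583, 0.2484]
tool_rot: [2.221, 2.221, -0.0]
ft_force: [-0.4, -0.3, -0.7]
finger_gap: 0.0601
```

Run:
```python
from h import *
o=env.get_obs();y,Rm=yaw();print(o["time"],o["position"],o["finger_gap"],o["ft_force"],o["qpos"].round(2))
print(fwd([.517,-.40,.27]))
```

```text
45.275 [ 0.51663449 -0.35834703  0.24838966] 0.060142934818620195 [-0.41911453 -0.33664296 -0.72338397] [ 0.85  0.43 -0.47  1.63  0.21  1.14  0.33]
[-0.04166914  0.00036873 -0.0215791 ]
```

Call:
{"fn": "carry_out", "kwargs": {"targets": [0, -0.03, 0, -0.02, 0, 0, -0.042, 0, -0.02, 0, 0, -0.042, 0, -0.02, 0, 0, -0.042, 0, -0.02, 0]}}

```text
time: 45.78
position: [0.5178, -0.3955, 0.2668]
tool_rot: [-2.215, -2.225, -0.001]
ft_force: [1.1, 0.5, -1.4]
finger_gap: 0.06
```

Run:
```python
from h import *
o=env.get_obs();y,Rm=yaw();print(o["time"],o["position"],o["joint_vel"].round(3))
c,_=look([],"w39");save(c,"w39.png");save(c,"w39c.png",5,(255,30,385,150))
```

```text
45.775 [ 0.51776213 -0.39550858  0.2667583 ] [-0.005  0.001  0.001 -0.002  0.003 -0.001  0.002]
```

View pics/w39.png

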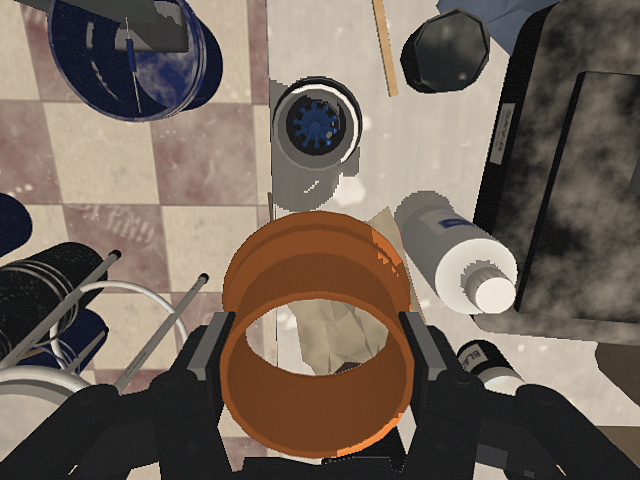

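View pics/w39c.png

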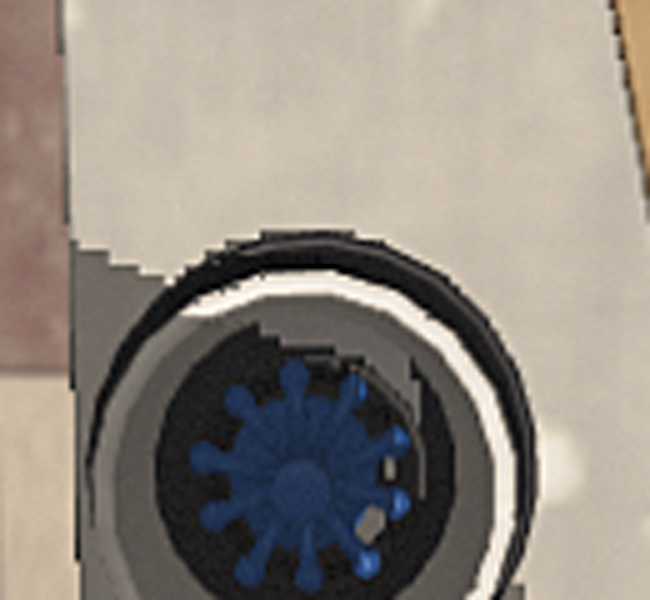

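Run:
```python
from h import *
c,_=pickle.load(open("v_w39.pkl","rb"));save(c,"w39d.png",5,(255,70,385,190))
```

View pics/w39d.png

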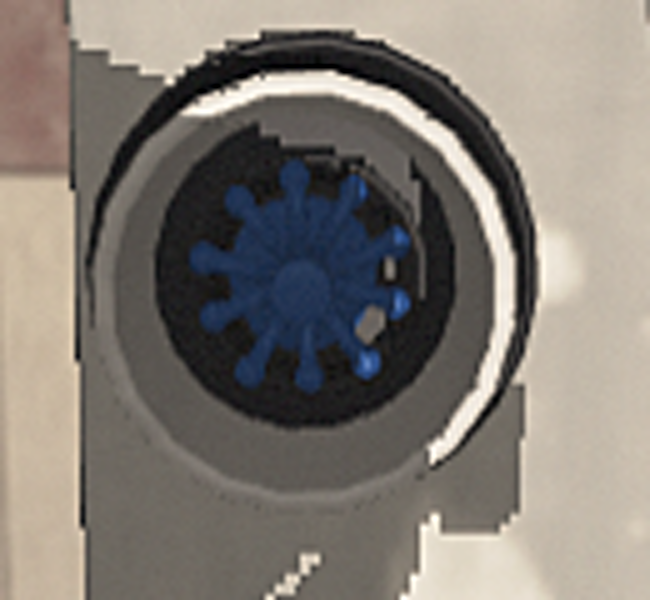

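Run:
```python
from h import *
print(fitbox("w39",(114,95,495,492),5,(255,70),[(.0285,.09)],[.516,-.33]))
print(fitbox("w39",(95,72,516,508),5,(255,70),[(.032,.09)],[.516,-.33]))
c,_=pickle.load(open("v_w39.pkl","rb"));print(onz(c,(255+302/5-.5,70+291/5-.5),.079))
print(fwd([.5159,-.331,.145]))
```

```text
(array([ 0.51507706, -0.33111153]), array([-0.04, -0.01,  0.04,  0.02]))
(array([ 0.51522362, -0.3309135 ]), array([-0.74, -0.93,  0.74,  1.13]))
[ 0.5145695  -0.33031421  0.079     ]
[ 0.0644649  -0.00157187  0.12191952]
```

Call:
{"fn": "carry_out", "kwargs": {"targets": [0, 0.03, -0.001, 0.03, 0, 0, 0.0655, -0.0018, 0.07, 0, 0, 0.0655, -0.0018, 0.11, 0, 0, 0.0655, -0.0018, 0.12, 0, 0, 0.0655, -0.0018, 0.12, 0]}}

```text
time: 46.45
position: [0.5158, -0.3322, 0.1474]
tool_rot: [-2.219, -2.223, 0.0]
ft_force: [0.5, -0.6, -1.5]
finger_gap: 0.0602
```

Call:
{"fn": "carry_out", "kwargs": {"targets": [0, 0, 0, 0, 0, 0, 0, 0, 0, 0]}}

```text
time: 46.7
position: [0.5164, -0.333, 0.1487]
tool_rot: [2.218, 2.221, 0.001]
ft_force: [0.4, -0.1, -1.2]
finger_gap: 0.06
```

Run:
```python
from h import *
o=env.get_obs();y,Rm=yaw();print(o["time"],o["position"],o["joint_vel"].round(3))
c,_=look([],"w40");save(c,"w40.png");print(fwd([.5158,-.33,.0948]))
s,_=look([],"s40","scene");save(s,"s40.png",4,(330,100,480,210))
```

```text
46.7 [ 0.51644992 -0.33299731  0.14874005] [-0.001  0.002  0.001  0.006  0.002 -0.002 -0.001]
[ 0.00294201 -0.00052946  0.0537004 ]
```

View pics/w40.png

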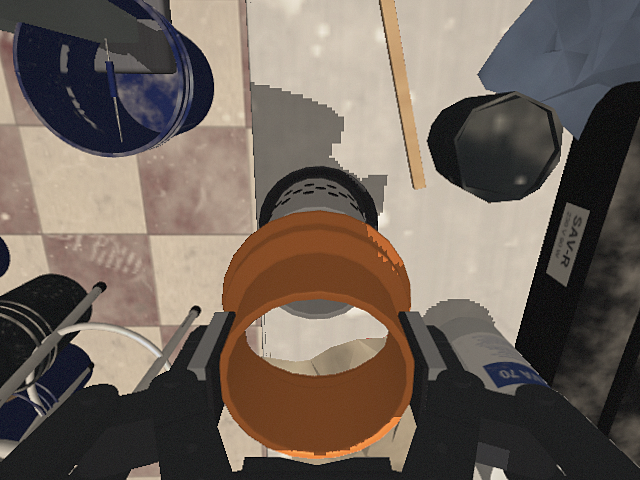

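View pics/s40.png

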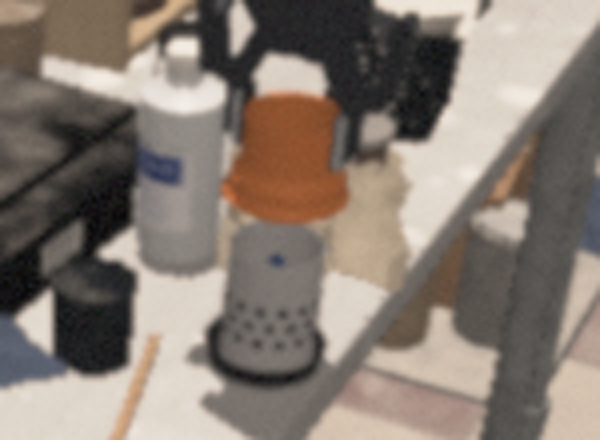

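Call:
{"fn": "carry_out", "kwargs": {"targets": [0, 0.003, -0.0005, 0.008, 0, 0, 0.003, -0.0005, 0.018, 0, 0, 0.003, -0.0005, 0.027, 0, 0, 0.003, -0.0005, 0.033, 0, 0, 0.003, -0.0005, 0.033, 0]}}

```text
time: 47.42
position: [0.5148, -0.3291, 0.1135]
tool_rot: [-2.218, -2.223, 0.0]
ft_force: [0.4, -0.4, -1.6]
finger_gap: 0.0599
```

Run:
```python
from h import *
o=env.get_obs();y,Rm=yaw();print(o["time"],o["position"],o["joint_vel"].round(3),o["ft_force"])
c,_=look([],"w41");save(c,"w41.png",2,(200,180,440,400));print(fwd([.5158,-.33,.0948]))
s,_=look([],"s41","scene");save(s,"s41.png",4,(330,100,480,210))
```

```text
47.425 [ 0.51477423 -0.32911473  0.11348113] [ 0.001 -0.013 -0.005 -0.012 -0.     0.005  0.002] [ 0.43208849 -0.40742736 -1.62706014]
[-0.00076338  0.00071191  0.01919952]
```

View pics/w41.png

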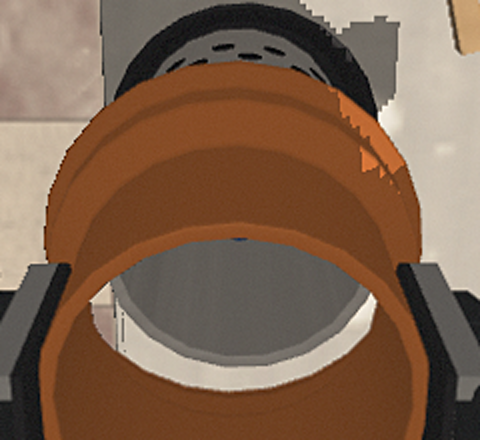

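View pics/s41.png

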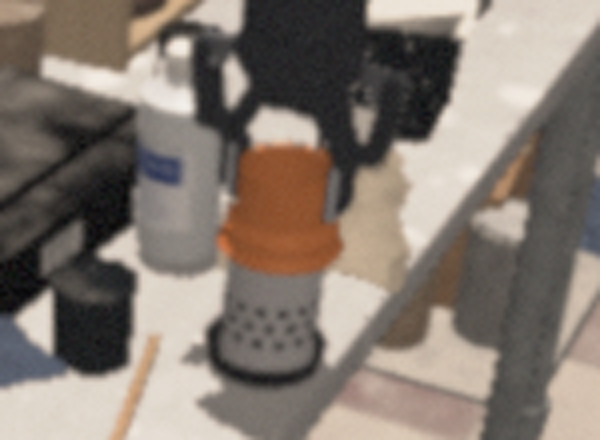

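Call:
{"fn": "carry_out", "kwargs": {"targets": [0, -0.0006, 0.0012, 0.003, 0, 0, -0.0006, 0.0012, 0.007, 0, 0, -0.0006, 0.0012, 0.011, 0, 0, -0.0006, 0.0012, 0.015, 0, 0, -0.0006, 0.0012, 0.018, 0]}}

```text
time: 48.15
position: [0.5162, -0.3298, 0.0959]
tool_rot: [-2.219, -2.223, 0.0]
ft_force: [0.4, 0.2, -0.9]
finger_gap: 0.0599
```

Run:
```python
from h import *
o=env.get_obs();y,Rm=yaw();print(o["time"],o["position"],o["joint_vel"].round(3),o["ft_force"])
c,_=look([],"w42");save(c,"w42.png",2,(200,180,440,460))
```

```text
48.15 [ 0.51622812 -0.32984884  0.09588773] [-0.009  0.029  0.011  0.009  0.019 -0.04  -0.015] [ 0.3533192   0.18605539 -0.91155193]
```

View pics/w42.png

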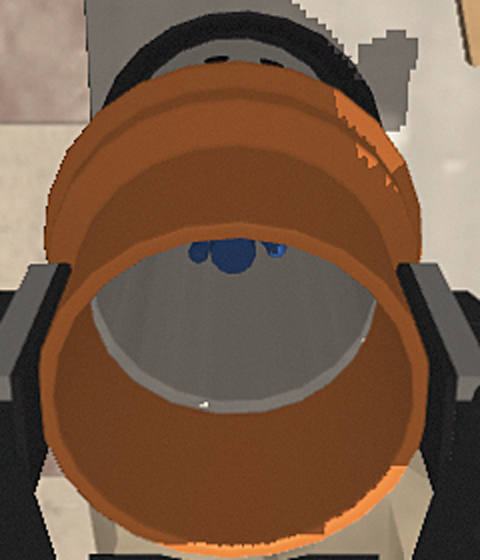

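Flask rim now lies close under the shoulder, well centred. Pressing down the last millimetres gently.

Call:
{"fn": "carry_out", "kwargs": {"targets": [0, 0, 0, 0.001, 0, 0, 0, 0, 0.001, 0, 0, 0, 0, 0.002, 0, 0, 0, 0, 0.002, 0]}}

```text
time: 48.7
position: [0.5166, -0.33, 0.0951]
tool_rot: [2.219, 2.223, -0.0]
ft_force: [-0.7, 1.0, 6.4]
finger_gap: 0.06
```

Run:
```python
from h import *
o=env.get_obs();print(o["time"],o["position"],o["ft_force"])
```

```text
48.7 [ 0.51663098 -0.33004741  0.09505618] [-0.68192586  1.00733189  6.43535878]
```

Call:
{"fn": "carry_out", "kwargs": {"targets": [0.9, 0, 0, 0, 0, 1, 0, 0, 0, 0, 1, 0, 0, 0, 0, 1, 0, 0, -0.02, 0, 1, 0, 0, -0.05, 0]}}

```text
time: 49.32
position: [0.516, -0.3296, 0.1452]
tool_rot: [-2.218, -2.223, 0.0]
ft_force: [0.4, -0.5, 0.1]
finger_gap: 0.0855
```

Call:
{"fn": "carry_out", "kwargs": {"targets": [1, 0, 0, -0.05, 0, 1, -0.03, 0, -0.1, 0, 1, -0.08, 0, -0.12, 0, 1, -0.08, 0, -0.12, 0, 1, -0.08, 0, -0.12, 0]}}

```text
time: 49.95
position: [0.5165, -0.4093, 0.2648]
tool_rot: [2.219, 2.224, 0.001]
ft_force: [0.2, 0.9, -0.7]
finger_gap: 0.0853
```

Run:
```python
from h import *
o=env.get_obs();print(o["time"],o["position"],o["ft_force"])
c,_=look([],"w43");save(c,"w43.png")
s,_=look([],"s43","scene");save(s,"s43.png");save(s,"s43c.png",5,(350,120,450,220))
s,_=look([],"d43","side");save(s,"d43.png",2,(130,150,450,420))
```

```text
49.95 [ 0.51647069 -0.40931314  0.2648282 ] [ 0.214093    0.89846299 -0.72524883]
```

View pics/w43.png

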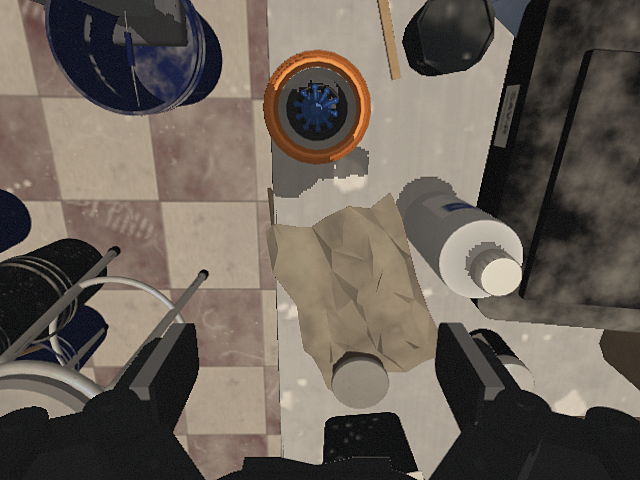

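View pics/s43.png

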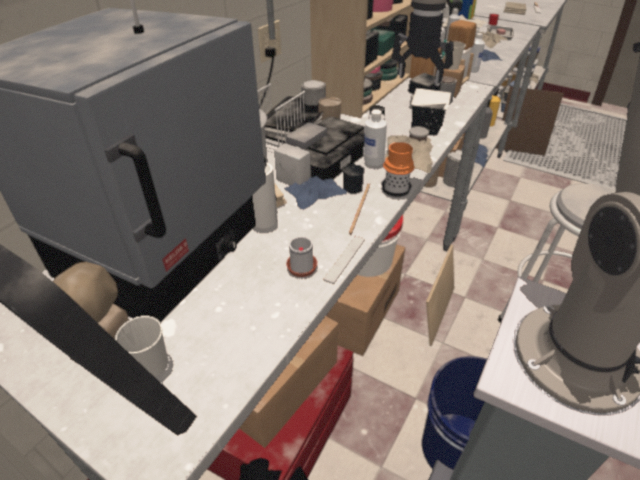

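View pics/d43.png

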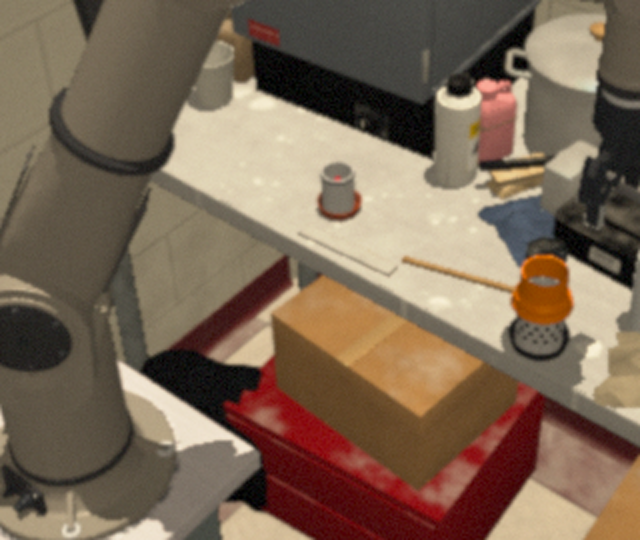

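View pics/s43c.png

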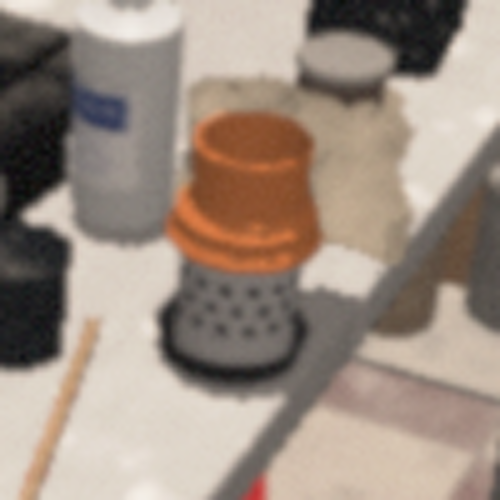

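Run:
```python
from h import *
c,_=pickle.load(open("v_w43.pkl","rb"));save(c,"w43c.png",5,(255,40,385,170))
s,_=pickle.load(open("v_s43.pkl","rb"))
d,_=pickle.load(open("v_d43.pkl","rb"));save(d,"d43c.png",6,(350,260,450,340))
im=s["pixels"][:,:,::-1].copy(); im=cv2.resize(im[120:220,350:450],None,fx=6,fy=6,interpolation=cv2.INTER_CUBIC)
def dr(im,c,off,k,p,col):
    t=np.linspace(0,2*np.pi,90)
    for r,z in((.0415,.072),(.0415,.088),(.031,.095),(.031,.128),(.032,.005),(.042,.0)):
        q=(proj(c,np.c_[p[0]+r*np.cos(t),p[1]+r*np.sin(t),0*t+z])-off+.5)*k-.5
        cv2.polylines(im,[np.round(q).astype(np.int32)],True,col,1)
dr(im,s,[350,120],6,[.516,-.331],(0,255,0)); cv2.imwrite("pics/ov43.png",im)
im=d["pixels"][:,:,::-1].copy(); im=cv2.resize(im[260:340,350:450],None,fx=6,fy=6,interpolation=cv2.INTER_CUBIC)
dr(im,d,[350,260],6,[.516,-.331],(0,255,0)); cv2.imwrite("pics/ovd43.png",im)
```

```text
(no output)
```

View pics/w43c.png

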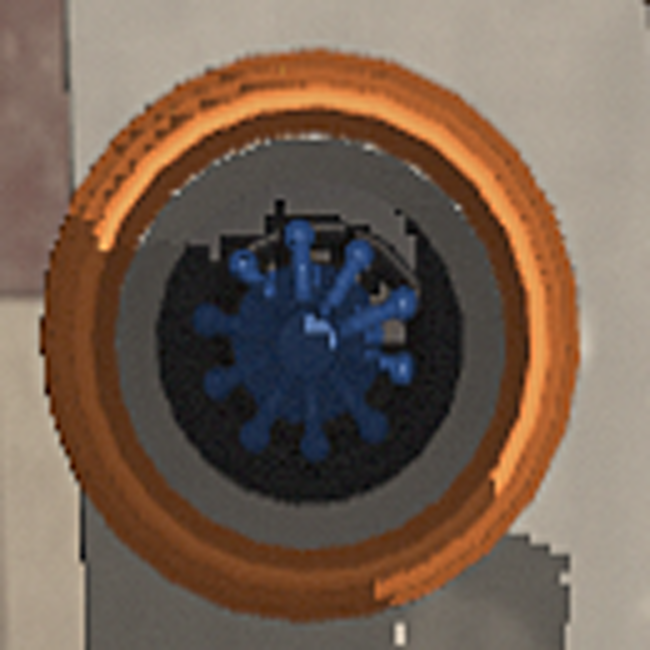

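View pics/ov43.png

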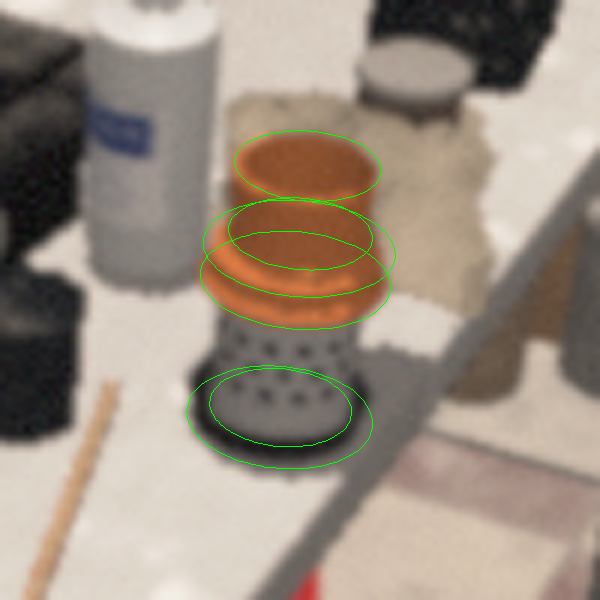

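View pics/ovd43.png

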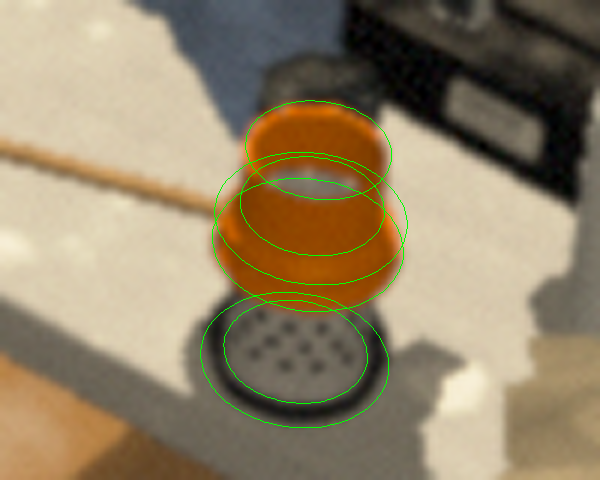

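Run:
```python
from h import *
s,_=pickle.load(open("v_s43.pkl","rb"))
im=cv2.resize(s["pixels"][220:290,260:345,::-1],None,fx=7,fy=7,interpolation=cv2.INTER_CUBIC)
t=np.linspace(0,2*np.pi,90);p=[.5703,.0593]
for r,z in((.025,.005),(.025,.071),(.035,.015),(.035,0)):
    q=(proj(s,np.c_[p[0]+r*np.cos(t),p[1]+r*np.sin(t),0*t+z])-[260,220]+.5)*7-.5
    cv2.polylines(im,[np.round(q).astype(np.int32)],True,(0,255,0),1)
cv2.imwrite("pics/ovs.png",im)
for q,old in(("mixing_cup",[153.9,364.2]),("spirit_bottle",[373.2,160.7])):
    env.capture("scene"); r=env.tip_of(q,"scene"); print(q,r[0]["location"] if r else None,old)
```

```text
mixing_cup [153.5, 363.3] [153.9, 364.2]
spirit_bottle [371.1, 160.2] [373.2, 160.7]
```

View pics/ovs.png

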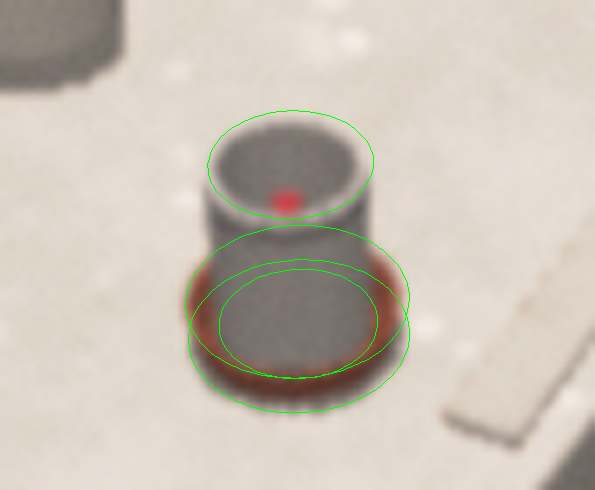

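Everything matches the fully seated model, both bystanders are where they were to within about 2 px, and the hand is clear. Handing in.

Run:
```python
from h import *
print(env.get_obs()["time"],env.sign_off())
```

```text
the job is handed in; nothing more can be done
50.3 None
```

I finished the job and handed it in at about 50 s of the 120 s allowed. Both wax trees are in the cups of their own bases, each with its matching flask lowered over it afterwards. The orange collar is on the large flask.

**Seating:**

| Item | TCP height | Expected height | Contact force |
|---|---|---|---|
| Large flask | 5.0 mm above its grasp height | 5 mm above grasp height | up to 10 N |
| Small flask | 5.0 mm above its grasp height | 5 mm above grasp height | up to 10 N |
| Collar | 95.1 mm | 94.8 mm | about 6 N |

**Pictures after release:** The seated, upright models of the large flask with its collar and of the small flask line up with the final pictures to about 1–2 px. Both trees stand upright inside their flasks, and the hand is well clear.

**Bystanders:** The cup and the bottle show at most about 2 px of change in the scene camera, which is about the detector's own scatter.

**Disagreements:**
- Wrist-camera positions taken with the hand turned opposite ways differed by about 1.5 mm, so I used averages. This is inside the roughly 2.5 mm of play in the fit.
- The first base-centre estimates, used to place the trees, were off by about 1–1.5 mm. I corrected them before the flasks went on.
- The small tree was let go about 0.3 mm above the height expected for contact. I judged it seated only from pictures.

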